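# Warm the brunch muffins on the table hob

### The arm

A 6-joint arm with a two-finger parallel gripper is mounted at the origin on the work surface. World frame = base frame: x ahead of the robot, y to its left, z up, the work surface at z = 0. Lengths are in mm, angles in rad, forces in N, time in s.
With the tool pointing down it reaches from about 275 to 1000 mm from the base axis. Payload 8.4 kg.
Tool frame: the origin (TCP) lies at the very end of the fingers, on their centre line; the grasp point (between the pads) lies 19 mm behind it; z points along the fingers, y is the line along which they close (so a half turn about z gives the same grasp; the last joint's range is limited). The gripper opens to 85 mm and grips with 20 to 120 N. Pads are 22 mm wide; open, the fingers measure 114 mm over their backs; the gripper's body (76 mm by 85 mm) begins 54 mm behind the grasp point. The pads swing forward as they close: fully open they stand 13 mm farther back than shut.
Start: joints at [1.231, 0.353, 1.633, -0, 1.155, -0.002], TCP at [207.131, 589.682, 231.281] pointing down, gripper open.
Joint ranges: [-2.63, 2.63], [-0.92, 2.1], [0.06, 2.66], [-1.3, 4.44], [0, 2.69], [-3.02, 3.02]. Speed limits (rad/s): [2.22, 2.22, 2.79, 3.14, 3.14, 3.14].

### API

Orientations are given as [roll, pitch, yaw] about the fixed x, y, z axes, in that order (R = Rz(yaw) Ry(pitch) Rx(roll)).
In Python, from rig import telemetry, imaging, r gives the robot as it stands. The module is installed in compiled form; this text tells all that it offers.
- The arm moves only by the tool step_arm, never from a script. Its argument "moves" is a list of rows, each a list of 3 entries, a list of its own where there are three numbers: the turn, a rotation vector about the tool's x, y, z scaled (see below), then the shift along the tool's x, y, z scaled (see below), then the opening, from -1 (shut) to 1 (fully open). A call has 1 to 8 rows; each row is the pose to reach, as a shift and turn from the pose commanded when the call began, along the tool's axes at that moment; what a row does not reach only later rows make up. The controller multiplies each number of a shift by 200 mm and each number of a turn by 45 degrees. A row lasts 1/10 s, in which the tool goes at most 50 mm and 8.59 degrees, less where a joint would pass 70% of its speed; a pose out of reach is approached as far as the arm can. A call with a number of a shift or a turn outside -1 to 1 is refused whole. A call with a gripper value outside its range is refused whole. The fingers move at their own pace and stop on an object; "squeeze" is the grip in N (left out, the last holds). Time passes only in rows, so rows that repeat a pose let the fingers close. It gives the time, the measured TCP pose, the force, the opening and the grip force at its end, in the units of the state.
- telemetry.sense(): the state, without advancing time (a new reading comes with each control period).
- imaging.grab_frame(name): name is "side" or "top"; returns the picture (480x640x3 uint8, red, green, blue); there is no depth.
- imaging.calibration(name): a dict with "fx", "fy", "cx", "cy" (pixels), "cam_to_world" (4x4, takes a point from camera to world coordinates). Camera axes: x right, y up, looking along -z (the intrinsics and any distortion apply to the point x, -y, -z); pixel columns grow to the right and rows downward; lengths in mm; the calibration is good to about 2 mm. A picture is of the moment at which its call begins. calibration takes no time and is no camera call.
- r.sign_off(): hands the job in; it is judged then, once.
Trained networks look in the newest picture that a camera, given by its name, has taken for a name from the list of things; names that differ only in an ending like _2 or _b are one class to them, and where a whole thing is asked for, a point or a joint stands for the part that bears it (a point fixed in the world has none). Each returns a list of dicts, best first, with "conf" (0 to 1); they miss things now and then, are a little off and sometimes report something else, mostly with a low value. They report only what shows in the picture. A call takes as long as a camera call. They do not tell look-alikes from the thing itself.
- imaging.recognise(camera, name): "extent" ([left, top, width, height] in pixels, round what is visible of it).
- imaging.mark_of(camera, name): "xy" ([column, row] in pixels: a listed point, or the origin of a listed thing).
The state is a dict: "clock": time; "qpos": joint angles; "qvel": joint speeds; "joint_efforts": joint torques, N m; "eef_pos": TCP position; "tcp_rot": TCP orientation; "contact_force": force on the tool from outside, world axes, zero at the start; "wrist_torque": the same for the moment, N m; "opening": opening from 0.0 (shut) to 1.0 (fully open); "grasp_force": force on a finger pad.
Only numpy, scipy, OpenCV 4.12 (cv2) and the standard library are available. Lean on these libraries where they do the work, as an engineer would, in place of code of your own. Each camera call takes 0.05 s, during which the arm holds its last target. There are 200 camera calls.

### The job

Get the muffins on to warm: slide the saucepan off the big middle ring of the hob onto the free right-hand ring, slide the skillet over onto the middle ring, each centred on its ring and neither of them lifted or tipped on the way, then press the cap of the oil spray fully down for about half a second and let it go. After that lay every muffin from the bread board flat in the skillet, side by side, and put the glass lid squarely on the skillet. Never spray unless the skillet is on the middle ring, and leave the other things on the table where they are.

Things in the scene. Friction and masses are not known exactly. Their poses are not given: they have to be found in the camera images.
- hob: Low table-top glass-ceramic hob, fixed, black glass in a steel frame: 315 mm deep (x from -130 to +185 mm of its origin), 600 mm wide (y), flat top 50 mm above the table; rear 55 mm of the top is a steel ledge on which the oil spray stands. Origin on the table under the middle ring; +x is its rear, +y its left as seen from the robot.
- zone_middle (a point): Centre of the big middle ring mark (216 mm across), on the glass. Saucepan stands on it at the start.
- zone_left (a point): Centre of the left ring mark (176 mm across), on the glass, 205 mm to the left (+y of the hob) of the middle one. Skillet stands on it at the start.
- zone_right (a point): Centre of the right ring mark (176 mm across), on the glass, 205 mm to the right (-y of the hob) of the middle one. Free at the start.
- saucepan: Steel saucepan, loose, 0.6 kg, empty: 150 mm across, 85 mm tall, origin under its centre. A straight level black handle sticks out along its own -x, from 73 to 213 mm from the centre, 20 mm wide, 14 mm thick, its mid-line 66 mm above the pan's underside. It slides freely on the glass.
- saucepan_grip (a point): Point on the mid-line of the saucepan's handle, 125 mm from the pan's centre, 66 mm above its underside.
- skillet: Black skillet, loose, 0.75 kg: 200 mm across the rim, 172 mm across the base, 40 mm tall, floor 5 mm thick and 166 mm across inside, flaring walls 3 mm thick. Origin under its centre. Straight level black handle along its own -x, 97 to 247 mm from the centre, 22 mm wide, 14 mm thick, its mid-line 28 mm above the underside. Slides freely on the glass.
- skillet_grip (a point): Point on the mid-line of the skillet's handle, 150 mm from the pan's centre, 28 mm above its underside.
- cap (a joint): Oil spray canister (48 mm across, fixed on the hob's rear ledge behind the middle ring, its spout pointing at that ring; cap top about 160 mm above the ledge): how far its round white cap (27 mm across, 20 mm tall) is pressed, m: 0 up, 0.006 fully down. Sprung: about 1.5 N to start, 5 N fully down; springs back when let go.
- cap_top (a point): Centre of the top face of the cap (moves down with it); press here straight down.
- lid: Round glass lid of the skillet, loose, 0.30 kg, lying knob-up on the table at the start: 201 mm across with a steel band, a 170 mm wide lower lip 6 mm deep that drops inside the skillet's rim (about 10 mm of play all round), black knob on top. Origin at the centre of the lip's underside. When seated its origin is 34 mm above the skillet's origin.
- lid_knob (a point): Middle of the lid's knob (32 mm across, 18 mm tall, its top 44 mm above the lid's origin), 35 mm above the lid's origin: grip the knob here.
- board: Wooden bread board, fixed, 180 mm by 260 mm (x, y), 12 mm thick, to the left of the hob; origin at the centre of its underside.
- muffin1: Round griddle muffin, 54 mm across, 22 mm thick, 50 g, toasted brown on top, lying flat on the bread board at the start (three or four of them are there); origin at the centre of its underside.
- muffin2: Round griddle muffin, 54 mm across, 22 mm thick, 50 g, toasted brown on top, lying flat on the bread board at the start (three or four of them are there); origin at the centre of its underside.
- muffin3: Round griddle muffin, 54 mm across, 22 mm thick, 50 g, toasted brown on top, lying flat on the bread board at the start (three or four of them are there); origin at the centre of its underside.
- muffin4: Round griddle muffin, 54 mm across, 22 mm thick, 50 g, toasted brown on top, lying flat on the bread board at the start (three or four of them are there); origin at the centre of its underside.
- mill: Metal pepper mill, 58 mm wide, 106 mm tall, with a small crank on top; origin under its centre. Bystander.
- jam: Jar of jam, 64 mm wide, 85 mm tall; origin under its centre. Bystander.
- knife: Table knife with a wooden handle, 213 mm long along its x, lying flat; origin where blade meets handle. Bystander.
- cheese: Oblong piece of white cheese, 75 mm along its x, 28 mm wide, 50 mm tall, standing on the bread board at the side away from the hob; origin under its centre. Bystander.
Things that resemble listed ones, but are neither listed nor needed, are in the scene too. Leave any blue or green look-alike of the muffin1 alone.

How it is judged:
By the outcome, as a careful person would: the job done as asked, in the order asked, and still so for the second after the job is handed in, with the robot touching nothing.
Of muffin1, muffin2, muffin3, muffin4 only 3 to 4 are there at a start; the rules pass over those that are not, and their reading is None.
At some moment in a run one of muffin1, muffin2, muffin3, muffin4, lid may be knocked a few centimetres aside while the robot is not near it.
Once in a run the grip may slacken for a moment while it holds something.
It also fails if it takes over 200 s, if anything falls off the work surface, if the arm or the gripper's body presses on something with over 40 N, if the wrist force passes 120 N, or if a joint passes its speed limit or range.

## Working session

There is one attempt and no reset: what is moved stays moved. The work goes in short steps, Python scripts to look and compute and a tool call to move; the robot and the scene stay as the last step left them, time stands still between calls to the robot, and variables do not carry over. Pictures are saved under pics/ and viewed, at most 14 in all, crops included, and the job is handed in when it is done.

Besides the shell and the picture viewer there is one more tool, called after "Call:" as name(argument=value, ...) on one line, values as JSON. step_arm: Moves the arm, as the interface text tells. Its arguments: {"type":"object","properties":{"moves":{"type":"array"},"squeeze":{"type":"number"}},"required":["moves"]}

```bash
mkdir -p pics
cat > h.py <<'E'
import numpy as np, cv2
from rig import telemetry, imaging, r
from scipy.spatial.transform import Rotation as R
def shot(c,n):
    im=imaging.grab_frame(c); cv2.imwrite(f'pics/{n}.png',im[:,:,::-1]); return im
def px2w(c,uv,z):
    k=imaging.calibration(c); T=np.array(k['cam_to_world'])
    d=np.array([(uv[0]-k['cx'])/k['fx'],-(uv[1]-k['cy'])/k['fy'],-1.])
    d=T[:3,:3]@d; o=T[:3,3]; return o+d*(z-o[2])/d[2]
def w2px(c,p):
    k=imaging.calibration(c); T=np.array(k['cam_to_world'])
    q=T[:3,:3].T@(np.array(p)-T[:3,3]); return np.array([k['cx']+k['fx']*q[0]/-q[2],k['cy']-k['fy']*q[1]/-q[2]])
E
python3 - <<'E'
from h import *
np.set_printoptions(precision=1,suppress=True)
s=telemetry.sense(); print(s)
for c in('top','side'):
    shot(c,c+'0'); k=imaging.calibration(c); print(c,k)
Z=dict(zone_middle=50,zone_left=50,zone_right=50,saucepan=50,saucepan_grip=116,skillet=50,skillet_grip=78,cap_top=210,lid=0,lid_knob=35,muffin1=12,board=0,cheese=12,mill=0,jam=0)
for c in('top','side'):
  for n,z in Z.items():
    print(c,n,[(np.round(d['conf'],2),np.round(d['xy']),px2w(c,d['xy'],z)[:2]) for d in imaging.mark_of(c,n)[:7]])
E
```

```text
{'clock': 0.0, 'qpos': array([ 1.2,  0.4,  1.6,  0. ,  1.2, -0. ]), 'qvel': array([ 0.,  0., -0.,  0.,  0.,  0.]), 'joint_efforts': array([ -0. , -60.5, -34.2,  -0. ,   0. ,  -0. ]), 'eef_pos': array([207. , 589.2, 230.6]), 'tcp_rot': array([-3.1, -0. ,  2.8]), 'contact_force': array([0.5, 0.2, 0.3]), 'wrist_torque': array([ 0.1, -0. ,  0. ]), 'grasp_force': 0.0, 'opening': 1.0005540328946039}
top {'fx': 572.2546473084504, 'fy': 572.2546473084504, 'cx': 317.84106937802306, 'cy': 245.4924742509217, 'cam_to_world': array([[   0. ,    1. ,   -0.1,  387.1],
       [  -1. ,    0. ,    0. ,   63.2],
       [   0. ,    0.1,    1. , 1449.9],
       [   0. ,    0. ,    0. ,    1. ]])}
side {'fx': 559.2867954083823, 'fy': 559.2867954083823, 'cx': 304.15635508618857, 'cy': 249.33139167828975, 'cam_to_world': array([[   1. ,    0.2,   -0.2,  256.3],
       [  -0.3,    0.7,   -0.7, -843.4],
       [  -0. ,    0.7,    0.7, 1044.9],
       [   0. ,    0. ,    0. ,    1. ]])}
top zone_middle [(np.float64(0.48), array([230., 191.]), array([624.8, 259.2]))]
top zone_left []
top zone_right [(np.float64
[... 2374 characters left out ...]
(np.float64(0.87), array([327., 222.]), array([633.8, 267.7]))]
side muffin1 [(np.float64(0.87), array([274., 244.]), array([476.9, 250.1])), (np.float64(0.8), array([264., 224.]), array([471.4, 334.3])), (np.float64(0.75), array([232., 295.]), array([331.9, 101. ])), (np.float64(0.73), array([179., 262.]), array([221.3, 255.8])), (np.float64(0.54), array([246., 249.]), array([399. , 251.7]))]
side board [(np.float64(0.59), array([252., 236.]), array([430.4, 310.7]))]
side cheese [(np.float64(0.72), array([247., 211.]), array([436.9, 409.7]))]
side mill [(np.float64(0.83), array([455., 364.]), array([ 765. , -239.7]))]
side jam [(np.float64(0.92), array([395., 249.]), array([786.6, 143.3]))]
```

View pics/top0.png

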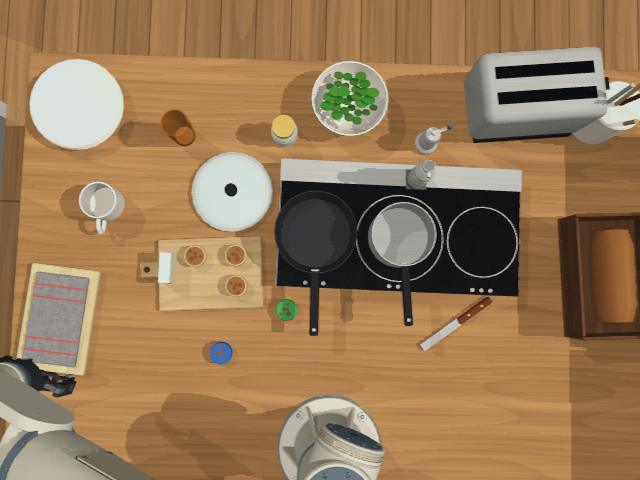

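View pics/side0.png

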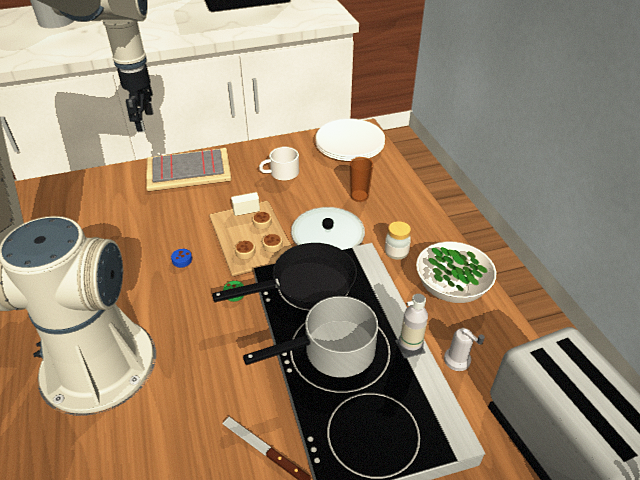

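The top view shows three brown muffins on the board, at (195,255), (235,254) and (235,285). The blue and green decoys lie off the board at (221,352) and (286,310), and the lid knob is at (231,190). The side view agrees: skillet on the left ring, saucepan in the middle, right ring free, spray behind the middle ring. Next I'll fit the hob and pan poses more precisely.

```bash
cat > fit.py <<'E'
from h import *
from scipy.optimize import least_squares
def ring(im,c,ctr,rad,z,tol=12,thr=150):
    g=im.min(axis=2); v,u=np.nonzero(g>thr)
    P=np.array([px2w(c,(a,b),z)[:2] for a,b in zip(u,v) if abs(a-320)<321])
    d=np.hypot(*(P-ctr).T); P=P[abs(d-rad)<tol]
    f=least_squares(lambda p:np.hypot(*(P-p).T)-rad,ctr,loss='soft_l1',f_scale=1.5)
    return f.x,len(P),np.median(abs(f.fun))
E
python3 - <<'E'
from fit import *
np.set_printoptions(precision=4,suppress=True)
s=telemetry.sense(); print(s['tcp_rot'],s['eef_pos'])
T=cv2.imread('pics/top0.png')[:,:,::-1]; S=cv2.imread('pics/side0.png')[:,:,::-1]
for c,im,g in(('top',T,120),('side',S,120)):
    a=ring(im,c,np.array([515,-367.]),88,50,thr=g); b=ring(im,c,np.array([526,-162.]),108,50,tol=8,thr=g); print(c,a,b)
    d=b[0]-a[0]; print(np.hypot(*d), 'yaw',np.degrees(np.arctan2(-d[0],d[1])))
# hob corners (top) & handle ends
for p in((281,159),(522,170),(519,296),(277,286)): print('corner',px2w('top',p,50)[:2])
for c,L in(('top',dict(sk=((315.5,271),(313.5,334)),sa=((405.5,265),(408.5,325)))),):
  for k,v in L.items():
    z=78 if k=='sk' else 116
    z+=7
    a,b=[px2w(c,q,z)[:2] for q in v]; d=a-b; print(k,a,b,np.hypot(*d),np.degrees(np.arctan2(d[1],d[0])))
E
```

```text
[-3.1416  0.      2.8038] [207.1462 589.6812 231.2589]Traceback (most recent call last):
  File "<stdin>", line 6, in <module>
  File "fit.py", line 5, in ring
    P=np.array([px2w(c,(a,b),z)[:2] for a,b in zip(u,v) if abs(a-320)<321])
                ~~~~^^^^^^^^^^^
  File "h.py", line 7, in px2w
    k=imaging.calibration(c); T=np.array(k['cam_to_world'])
ValueError: time passes only in moves, steps and waits
```

```bash
python3 -c "
import cv2
a=cv2.imread('pics/top0.png')[150:345,265:530]; cv2.imwrite('pics/crop1.png',cv2.resize(a,None,fx=3,fy=3,interpolation=cv2.INTER_CUBIC))"
```

```text
(no output)
```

View pics/crop1.png

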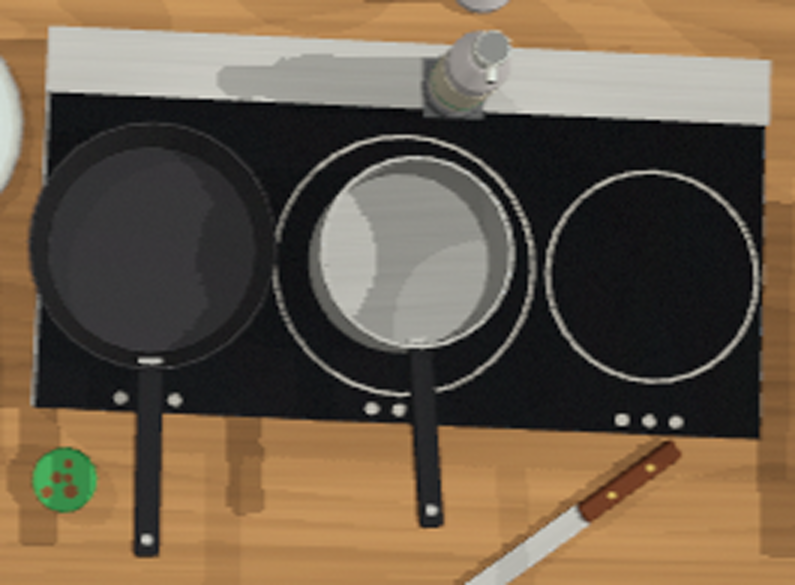

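The crop shows each ring cleanly. The skillet handle tip is at crop (146,550) and the saucepan's at (431,520). I'll cache the calibration and rerun the fit.

```bash
sed -i 's/^from scipy.spatial.*/&\nCAL={c:imaging.calibration(c) for c in("top","side")}/; s/k=imaging.calibration(c);/k=CAL[c];/' h.py
python3 - <<'E'
from fit import *
np.set_printoptions(precision=4,suppress=True)
T=cv2.imread('pics/top0.png')[:,:,::-1]; S=cv2.imread('pics/side0.png')[:,:,::-1]
for c,im,g in(('top',T,120),('side',S,120)):
    a=ring(im,c,np.array([515,-367.]),88,50,thr=g); b=ring(im,c,np.array([526,-162.]),108,50,tol=8,thr=g); print(c,a,b)
    d=b[0]-a[0]; print(np.hypot(*d), 'yaw',np.degrees(np.arctan2(-d[0],d[1])))
C=lambda x,y:(265+x/3,150+y/3)
for p in((48,27),(771,60),(760,437),(33,407)): print('corner',px2w('top',C(*p),50)[:2])
for k,z,u,v in(('sk',85,(150,362),(146,555)),('sa',123,(421,345),(432,525))):
    a,b=[px2w('top',C(*q),z)[:2] for q in(u,v)]; d=a-b; print(k,a,b,np.hypot(*d),np.degrees(np.arctan2(d[1],d[0])))
print('saucepan rim',px2w('top',C(417,253),135),'skillet rim',px2w('top',C(152,245),90),'cap',px2w('top',C(492,46),210))
E
```

```text
top (array([ 516.7144, -364.001 ]), 261, np.float64(1.772240724554763)) (array([ 520.4788, -158.2169]), 189, np.float64(1.5346170919399071))
205.8185403770765 yaw -1.047978038438712
side (array([ 518.3055, -364.4502]), 404, np.float64(1.8574225213035334)) (array([ 522.33  , -159.2405]), 524, np.float64(2.451978173253366))
205.24910297566 yaw -1.1235257594707087
corner [708.909 137.058]
corner [ 698.5414 -464.3991]
corner [ 385.7428 -454.4549]
corner [395.353  139.8767]
sk [433.1326  46.1966] [281.0983  45.5077] 152.0357871354692 0.2596228049085367
sa [ 450.382  -163.0977] [ 312.0758 -173.3883] 138.68854534482347 4.255233663646628
saucepan rim [ 520.7452 -157.0309  135.    ] skillet rim [526.0765  47.0189  90.    ] cap [ 667.4515 -197.7248  210.    ]
```

```bash
cat > go.py <<'E'
from h import *
def go(p,yaw,*chain):
    """print scaled rows from the current pose to p,yaw (deg), then on through further (p,yaw); splits shifts beyond 200 mm"""
    s=telemetry.sense(); P=np.array(s['eef_pos']); rot=R.from_euler('xyz',s['tcp_rot'])
    print('t',round(s['clock'],1),'now',P.round(1),np.degrees(s['tcp_rot']).round(1),'op',round(s['opening'],2))
    for q,y in ((p,yaw),)+chain:
        q=np.array(q,float); t=R.from_euler('xyz',[180,0,y],degrees=True)
        d=(rot.inv()*t).as_rotvec(degrees=True)/45; sh=rot.inv().apply(q-P)/200
        print(q,'turn',d.round(3),'shift',sh.round(4)); P=q; rot=t
E
python3 -c "
from go import *
go((320,400,231),184.25,((390,205,225),184.25),((396.2,10,215),184.25),((396.2,-167.8,150),184.25),((396.2,-167.8,97),184.25))"
```

```text
t 1.6 now [207.1 589.7 231.3] [-180.     0.   160.6] op 1.0
[320. 400. 231.] turn [-0.     0.    -0.525] shift [-0.8467 -0.7078  0.0013]
[390. 205. 225.] turn [0. 0. 0.] shift [-0.2768 -0.9983  0.03  ]
[396.2  10.  215. ] turn [0. 0. 0.] shift [ 0.0413 -0.9746  0.05  ]
[ 396.2 -167.8  150. ] turn [0. 0. 0.] shift [ 0.0659 -0.8866  0.325 ]
[ 396.2 -167.8   97. ] turn [0. 0. 0.] shift [-0.    -0.     0.265]
```

Call:
step_arm(moves=[[[0, 0, -0.525], [-0.847, -0.708, 0], 1], [[0, 0, -0.525], [-0.847, -0.708, 0], 1], [[0, 0, -0.525], [-0.847, -0.708, 0], 1], [[0, 0, -0.525], [-0.847, -0.708, 0], 1], [[0, 0, -0.525], [-0.847, -0.708, 0], 1], [[0, 0, -0.525], [-0.847, -0.708, 0], 1], [[0, 0, -0.525], [-0.847, -0.708, 0], 1]])

```text
clock: 2.3
eef_pos: [320.3, 400.2, 231.6]
tcp_rot: [3.141, 0.0, -3.068]
contact_force: [0.2, -0.2, -0.5]
opening: 1.002
grasp_force: 0.0
```

Call:
step_arm(moves=[[[0, 0, 0], [-0.277, -0.998, 0.03], 1], [[0, 0, 0], [-0.277, -0.998, 0.03], 1], [[0, 0, 0], [-0.277, -0.998, 0.03], 1], [[0, 0, 0], [-0.277, -0.998, 0.03], 1], [[0, 0, 0], [-0.277, -0.998, 0.03], 1], [[0, 0, 0], [-0.277, -0.998, 0.03], 1]])

```text
clock: 2.9
eef_pos: [390.6, 205.1, 225.4]
tcp_rot: [3.141, 0.0, -3.069]
contact_force: [1.6, 0.3, 0.9]
opening: 1.001
grasp_force: 0.0
```

Call:
step_arm(moves=[[[0, 0, 0], [0.041, -0.975, 0.05], 1], [[0, 0, 0], [0.041, -0.975, 0.05], 1], [[0, 0, 0], [0.041, -0.975, 0.05], 1], [[0, 0, 0], [0.041, -0.975, 0.05], 1], [[0, 0, 0], [0.041, -0.975, 0.05], 1], [[0, 0, 0], [0.041, -0.975, 0.05], 1]])

```text
clock: 3.5
eef_pos: [397.1, 10.8, 215.4]
tcp_rot: [3.141, 0.0, -3.068]
contact_force: [0.2, -0.2, -0.8]
opening: 0.998
grasp_force: 0.0
```

Call:
step_arm(moves=[[[0, 0, 0], [0.066, -0.887, 0.325], 1], [[0, 0, 0], [0.066, -0.887, 0.325], 1], [[0, 0, 0], [0.066, -0.887, 0.325], 1], [[0, 0, 0], [0.066, -0.887, 0.325], 1], [[0, 0, 0], [0.066, -0.887, 0.325], 1], [[0, 0, 0], [0.066, -0.887, 0.325], 1]])

```text
clock: 4.1
eef_pos: [397.4, -166.5, 149.9]
tcp_rot: [3.14, -0.001, -3.066]
contact_force: [-0.1, -0.2, -1.4]
opening: 0.999
grasp_force: 0.0
```

Call:
step_arm(moves=[[[0, 0, 0], [0, 0, 0.15], 1], [[0, 0, 0], [0, 0, 0.265], 1], [[0, 0, 0], [0, 0, 0.265], 1], [[0, 0, 0], [0, 0, 0.265], 1], [[0, 0, 0], [0, 0, 0.265], 0.4], [[0, 0, 0], [0, 0, 0.265], 0.1], [[0, 0, 0], [0, 0, 0.265], -0.2], [[0, 0, 0], [0, 0, 0.265], -0.4]], squeeze=30)

```text
clock: 4.9
eef_pos: [396.8, -168.1, 97.8]
tcp_rot: [-3.141, 0.001, -3.067]
contact_force: [-0.3, -0.1, 0.6]
opening: 0.332
grasp_force: 0.0
```

Call:
step_arm(moves=[[[0, 0, 0], [0, 0, 0], -0.5], [[0, 0, 0], [0, 0, 0], -0.6], [[0, 0, 0], [0, 0, 0], -1], [[0, 0, 0], [0, 0, 0], -1], [[0, 0, 0], [0, 0, 0], -1], [[0, 0, 0], [0, 0, 0], -1]], squeeze=40)

```text
clock: 5.5
eef_pos: [396.5, -167.8, 97.6]
tcp_rot: [3.141, 0.0, -3.067]
contact_force: [-1.4, 3.1, 6.6]
opening: 0.222
grasp_force: 39.0
```

```bash
python3 -c "
from go import *
np.set_printoptions(precision=4,suppress=True)
a=np.radians(4.25); c=np.array([517.5,-364.2]); g=c-125*np.array([np.cos(a),np.sin(a)])
print(g); go((*g,97),184.25)
print(telemetry.sense()['contact_force'],telemetry.sense()['grasp_force'])"
```

```text
[ 392.8437 -373.4636]
t 5.5 now [ 396.5 -167.8   97.6] [ 180.     0.  -175.7] op 0.22
[ 392.8437 -373.4636   97.    ] turn [0. 0. 0.] shift [ 0.0948 -1.0239  0.0025]
[-1.3894  3.1294  6.6434] 39.01115655899048
```

Call:
step_arm(moves=[[[0, 0, 0], [0, 0, -0.002], -1], [[0, 0, 0], [0, 0, -0.002], -1], [[0, 0, 0], [0, 0, -0.002], -1]])

```text
clock: 5.8
eef_pos: [396.6, -168.0, 97.7]
tcp_rot: [3.142, 0.0, -3.067]
contact_force: [-0.2, 2.3, 1.5]
opening: 0.229
grasp_force: 39.3
```

Call:
step_arm(moves=[[[0, 0, 0], [0.002, -0.02, 0], -1], [[0, 0, 0], [0.006, -0.07, 0], -1], [[0, 0, 0], [0.013, -0.14, 0], -1], [[0, 0, 0], [0.02, -0.21, 0], -1], [[0, 0, 0], [0.026, -0.28, 0], -1], [[0, 0, 0], [0.032, -0.35, 0], -1], [[0, 0, 0], [0.039, -0.42, 0], -1], [[0, 0, 0], [0.045, -0.49, 0], -1]])

```text
clock: 6.6
eef_pos: [394.7, -267.6, 97.7]
tcp_rot: [3.141, -0.0, -3.067]
contact_force: [0.6, 4.8, 4.0]
opening: 0.226
grasp_force: 40.9
```

Call:
step_arm(moves=[[[0, 0, 0], [0.006, -0.07, 0], -1], [[0, 0, 0], [0.013, -0.14, 0], -1], [[0, 0, 0], [0.02, -0.21, 0], -1], [[0, 0, 0], [0.026, -0.28, 0], -1], [[0, 0, 0], [0.032, -0.35, 0], -1], [[0, 0, 0], [0.039, -0.42, 0], -1], [[0, 0, 0], [0.045, -0.49, 0], -1], [[0, 0, 0], [0.048, -0.52, 0], -1]])

```text
clock: 7.4
eef_pos: [393.1, -372.5, 97.7]
tcp_rot: [-3.141, 0.0, -3.068]
contact_force: [0.7, 5.9, 3.5]
opening: 0.228
grasp_force: 41.3
```

```bash
python3 -c "
from go import *
go((392.8,-373.5,97.8),184.25)
print(telemetry.sense()['contact_force'],telemetry.sense()['grasp_force'])
shot('top','top1');shot('side','side1')
for c in('top','side'):
  for n,z in(('saucepan',50),('saucepan_grip',116)): print(c,n,[px2w(c,d['xy'],z)[:2].round(1) for d in imaging.mark_of(c,n)[:2]])
im=cv2.imread('pics/top1.png')[200:330,360:540]
cv2.imwrite('pics/crop2.png',cv2.resize(im,None,fx=4,fy=4,interpolation=cv2.INTER_CUBIC))
"
```

```text
t 7.4 now [ 393.1 -372.5   97.7] [-180.     0.  -175.8] op 0.23
[ 392.8 -373.5   97.8] turn [-0.001  0.    -0.   ] shift [ 0.002  -0.0047 -0.0007]
[0.65476065 5.85140909 3.49586609] 41.282742619514465
top saucepan [array([ 521.8, -366. ]), array([ 506.9, -158.2])]
top saucepan_grip [array([ 394.8, -372.6])]
side saucepan [array([ 523.8, -371.6])]
side saucepan_grip [array([ 389.8, -377.3])]
```

View pics/crop2.png

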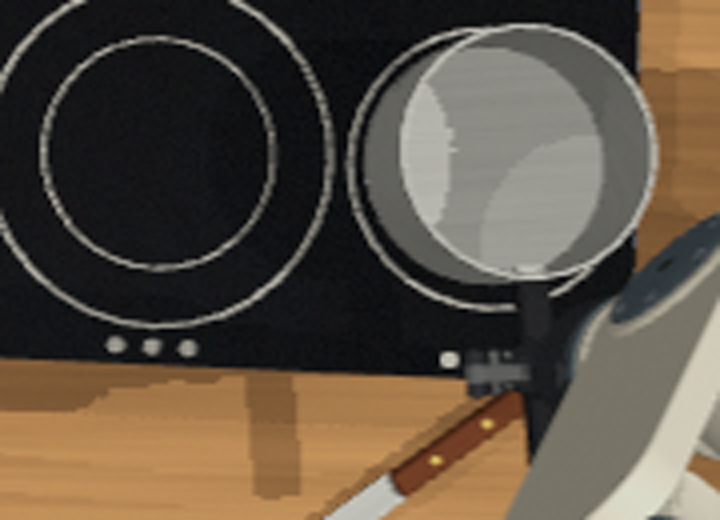

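The crop shows the saucepan on the right ring, rim centre at crop (528,151), with the middle ring now clear. I'll check the centring numerically.

Run:
```python
from fit import *
np.set_printoptions(precision=1,suppress=True)
T=cv2.imread('pics/top1.png')[:,:,::-1]; S=cv2.imread('pics/side1.png')[:,:,::-1]
for c,im in(('top',T),('side',S)):
    print(c,'mid',ring(im,c,np.array([521.,-159]),108,50,tol=8,thr=100))
    print('right',ring(im,c,np.array([517.,-364]),88,50,tol=5,thr=100))
    print('sauce rim',ring(im,c,np.array([517.,-364]),74,135,tol=7,thr=140))
print(px2w('top',(360+528.5/4,200+151/4),135))
# base edge in image top: project base circle for candidates, left-most
for cy in(-361,-364,-367):
    print(cy,[((w2px('top',(517.5+r*np.cos(t),cy+r*np.sin(t),50))-[360,200])*4).round(0) for r,t in((75,np.pi/2),(75,np.pi*.75))])
print('ringleft',(w2px('top',(517.5,-364.2+88,50))-[360,200])*4)
```

```text
top mid (array([ 520.3, -159.9]), 305, np.float64(1.7821169790015148))
right (array([ 517.4, -365.8]), 189, np.float64(1.143431719569648))
sauce rim (array([ 519.6, -363.7]), 390, np.float64(2.1682804765532424))
side mid (array([ 520.4, -159.2]), 1164, np.float64(3.5955780703541365))
right (array([ 517.7, -363.2]), 470, np.float64(1.6012957778241272))
sauce rim (array([ 521. , -363.5]), 295, np.float64(1.0212727107561648))
[ 518.2 -362.1  135. ]
-361 [array([361., 161.]), array([396., 248.])]
-364 [array([366., 162.]), array([401., 248.])]
-367 [array([371., 162.]), array([406., 249.])]
ringleft [345.5 161. ]
```

Call:
step_arm(moves=[[[0, 0, 0], [0.005, -0.004, 0], -1], [[0, 0, 0], [0.01, -0.007, 0], -1], [[0, 0, 0], [0.01, -0.007, 0], -1], [[0, 0, 0], [0.01, -0.007, 0], -0.4], [[0, 0, 0], [0.01, -0.007, 0], 0], [[0, 0, 0], [0.01, -0.007, 0], 0.5], [[0, 0, 0], [0.01, -0.007, 0], 0.5]])

```text
clock: 8.4
eef_pos: [391.0, -372.3, 97.7]
tcp_rot: [3.142, -0.0, -3.067]
contact_force: [-0.2, 0.4, -0.2]
opening: 0.748
grasp_force: 0.0
```

Call:
step_arm(moves=[[[0, 0, 0], [0, 0, -0.1], 0.8], [[0, 0, 0], [0, 0, -0.3], 1], [[0, 0, 0], [0, 0, -0.45], 1], [[0, 0, 0], [0, 0, -0.45], 1], [[0, 0, 0], [0, 0, -0.45], 1]])

```text
clock: 8.9
eef_pos: [391.3, -372.5, 188.1]
tcp_rot: [-3.141, 0.001, -3.067]
contact_force: [-0.5, -0.1, 0.1]
opening: 1.006
grasp_force: 0.0
```

```bash
python3 -c "
from go import *
go((385,-180,190),180.3,((376,10,160),180.3),((376,46.3,125),180.3),((376,46.3,59),180.3))
"
```

```text
t 8.9 now [ 391.3 -372.5  188.1] [-1.799e+02  1.000e-01 -1.757e+02] op 1.01
[ 385. -180.  190.] turn [-0.001  0.001  0.088] shift [-0.0403  0.9621 -0.0103]
[376.  10. 160.] turn [0. 0. 0.] shift [0.04   0.9502 0.15  ]
[376.   46.3 125. ] turn [0. 0. 0.] shift [-0.001   0.1815  0.175 ]
[376.   46.3  59. ] turn [0. 0. 0.] shift [ 0.   -0.    0.33]
```

Call:
step_arm(moves=[[[0, 0, 0.088], [-0.04, 0.962, -0.01], 1], [[0, 0, 0.088], [-0.04, 0.962, -0.01], 1], [[0, 0, 0.088], [-0.04, 0.962, -0.01], 1], [[0, 0, 0.088], [-0.04, 0.962, -0.01], 1], [[0, 0, 0.088], [-0.04, 0.962, -0.01], 1], [[0, 0, 0.088], [-0.04, 0.962, -0.01], 1]])

```text
clock: 9.5
eef_pos: [384.3, -178.9, 188.8]
tcp_rot: [3.141, -0.001, -3.134]
contact_force: [0.6, -0.6, 0.2]
opening: 0.998
grasp_force: 0.0
```

Call:
step_arm(moves=[[[0, 0, 0], [0.04, 0.95, 0.15], 1], [[0, 0, 0], [0.04, 0.95, 0.15], 1], [[0, 0, 0], [0.04, 0.95, 0.15], 1], [[0, 0, 0], [0.04, 0.95, 0.15], 1], [[0, 0, 0], [0.04, 0.95, 0.15], 1], [[0, 0, 0], [0.04, 1, 0.2], 1], [[0, 0, 0], [0.04, 1, 0.2], 1]])

```text
clock: 10.2
eef_pos: [375.4, 19.7, 148.4]
tcp_rot: [-3.141, -0.002, -3.137]
contact_force: [-0.3, 0.3, 0.1]
opening: 0.999
grasp_force: 0.0
```

```bash
python3 -c "
from fit import *
from go import *
go((376,46.3,59),180.3)
T=shot('top','top2');S=shot('side','side2')
print(ring(T,'top',np.array([518.,-364]),74,135,tol=7,thr=140),ring(S,'side',np.array([518.,-364]),74,135,tol=7,thr=140))
print(ring(S,'side',np.array([526.,47]),99,90,tol=7,thr=60),ring(T,'top',np.array([526.,47]),99,90,tol=7,thr=60))
for c in('top','side'):
  for n,z in(('skillet',50),('skillet_grip',78),('saucepan',50)): print(c,n,[px2w(c,d['xy'],z)[:2].round(1) for d in imaging.mark_of(c,n)[:2]])
"
```

```text
t 10.2 now [375.4  19.7 148.4] [-1.800e+02 -1.000e-01 -1.797e+02] op 1.0
[376.   46.3  59. ] turn [-0.    -0.002 -0.001] shift [-0.0045  0.133   0.4469]
(array([ 518.49819296, -363.80293699]), 411, np.float64(2.229889533431887)) (array([ 518.77495465, -365.30910375]), 845, np.float64(2.344442557739029))
(array([526.58068864,  50.59890181]), 202, np.float64(2.1347884246376694)) (array([524.55297966,  49.29768656]), 309, np.float64(3.0429853826248916))
top skillet [array([524.6,  46.8]), array([431.6, 408.1])]
top skillet_grip [array([ 387.3, -384.3])]
top saucepan [array([ 514.5, -372.5])]
side skillet [array([525.6,  40. ]), array([381.1,  75.6])]
side skillet_grip [array([370.9,  49.9])]
side saucepan [array([ 516.5, -373. ])]
```

Call:
step_arm(moves=[[[0, 0, 0], [-0.004, 0.133, 0.05], 1], [[0, 0, 0], [-0.004, 0.133, 0.2], 1], [[0, 0, 0], [-0.004, 0.133, 0.4], 1], [[0, 0, 0], [-0.004, 0.133, 0.447], 1], [[0, 0, 0], [-0.004, 0.133, 0.447], 1], [[0, 0, 0], [-0.004, 0.133, 0.447], 0.3], [[0, 0, 0], [-0.004, 0.133, 0.447], 0], [[0, 0, 0], [-0.004, 0.133, 0.447], -0.3]], squeeze=30)

```text
clock: 11.4
eef_pos: [377.4, 46.8, 61.5]
tcp_rot: [3.141, 0.002, -3.136]
contact_force: [0.8, 0.5, -0.8]
opening: 0.515
grasp_force: 0.0
```

Call:
step_arm(moves=[[[0, 0, 0], [0, 0, 0], -0.5], [[0, 0, 0], [0, 0, 0], -0.6], [[0, 0, 0], [0, 0, 0], -1], [[0, 0, 0], [0, 0, 0], -1], [[0, 0, 0], [0, 0, 0], -1], [[0, 0, 0], [0, 0, 0], -1]], squeeze=40)

```text
clock: 12.0
eef_pos: [376.8, 46.8, 60.9]
tcp_rot: [3.142, 0.001, -3.136]
contact_force: [-2.0, -0.1, 8.1]
opening: 0.247
grasp_force: 44.8
```

```bash
python3 -c "
from fit import *
from go import *
T=shot('top','top2b');S=shot('side','side2b')
print(ring(S,'side',np.array([526.,47]),99,90,tol=7,thr=60),ring(T,'top',np.array([526.,47]),99,90,tol=7,thr=60))
go((370.6,-160.2,59),180.3)
"
```

```text
(array([526.67102443,  50.69199339]), 197, np.float64(2.112976114707294)) (array([523.49311733,  49.60422227]), 291, np.float64(2.728031240995648))
t 12.1 now [376.8  46.7  60.9] [ 1.800e+02  1.000e-01 -1.797e+02] op 0.25
[ 370.6 -160.2   59. ] turn [0.    0.001 0.   ] shift [ 0.0369 -1.0346  0.0094]
```

Call:
step_arm(moves=[[[0, 0, 0], [0, 0, -0.003], -1], [[0, 0, 0], [0, 0, -0.003], -1], [[0, 0, 0], [0, 0, -0.003], -1]])

```text
clock: 12.4
eef_pos: [376.9, 46.8, 61.1]
tcp_rot: [3.141, 0.001, -3.136]
contact_force: [1.2, 0.7, 3.2]
opening: 0.251
grasp_force: 44.0
```

Call:
step_arm(moves=[[[0, 0, 0], [0.001, -0.02, 0], -1], [[0, 0, 0], [0.002, -0.07, 0], -1], [[0, 0, 0], [0.004, -0.14, 0], -1], [[0, 0, 0], [0.006, -0.21, 0], -1], [[0, 0, 0], [0.008, -0.28, 0], -1], [[0, 0, 0], [0.01, -0.35, 0], -1], [[0, 0, 0], [0.012, -0.42, 0], -1], [[0, 0, 0], [0.014, -0.49, 0], -1]])

```text
clock: 13.2
eef_pos: [374.0, -51.5, 61.1]
tcp_rot: [3.141, 0.0, -3.136]
contact_force: [1.1, 7.0, 6.4]
opening: 0.249
grasp_force: 44.6
```

Call:
step_arm(moves=[[[0, 0, 0], [0.002, -0.07, 0], -1], [[0, 0, 0], [0.004, -0.14, 0], -1], [[0, 0, 0], [0.006, -0.21, 0], -1], [[0, 0, 0], [0.008, -0.28, 0], -1], [[0, 0, 0], [0.01, -0.35, 0], -1], [[0, 0, 0], [0.012, -0.42, 0], -1], [[0, 0, 0], [0.013, -0.49, 0], -1], [[0, 0, 0], [0.013, -0.535, 0], -1]])

```text
clock: 14.0
eef_pos: [371.5, -158.4, 61.0]
tcp_rot: [3.14, -0.001, -3.136]
contact_force: [-0.3, 8.8, 7.1]
opening: 0.249
grasp_force: 44.9
```

Run:
```python
from fit import *
from go import *
T=shot('top','top3');S=shot('side','side3')
for thr in(45,60,80): print(ring(S,'side',np.array([521.,-159]),99,90,tol=6,thr=thr),ring(T,'top',np.array([521.,-159]),99,90,tol=6,thr=thr))
go((370.6,-160.2,60.5),180.3); print(telemetry.sense()['contact_force'])
for c in('top','side'):
  for n,z in(('skillet',50),('skillet_grip',78)): print(c,n,[px2w(c,d['xy'],z)[:2].round(1) for d in imaging.mark_of(c,n)[:2]])
im=cv2.imread('pics/top3.png')[150:330,290:500]
im=cv2.resize(im,None,fx=3,fy=3,interpolation=cv2.INTER_CUBIC)
im=cv2.convertScaleAbs(im,alpha=1.6,beta=15)
cv2.imwrite('pics/crop3.png',im)
```

```text
(array([ 521.68441556, -161.67678785]), 104, np.float64(2.2582080025105924)) (array([ 520.98903372, -157.19068717]), 431, np.float64(2.1755356563848522))
(array([ 521.28698288, -162.40287413]), 80, np.float64(1.8618466492747388)) (array([ 521.15314802, -158.20611326]), 281, np.float64(2.5665559672241613))
(array([ 521.63919355, -162.99602299]), 56, np.float64(1.725183240628084)) (array([ 521.14047177, -158.38395256]), 222, np.float64(2.702591605450607))
t 14.1 now [ 371.7 -159.1   61.1] [ 180.    -0.  -179.7] op 0.25
[ 370.6 -160.2   60.5] turn [ 0.    -0.001 -0.001] shift [ 0.0058 -0.0054  0.0028]
[-2.38516417 -2.42691171  7.2756599 ]
top skillet [array([ 519.5, -161.3])]
top skillet_grip []
side skillet [array([ 516. , -160.7])]
side skillet_grip [array([ 370.6, -158.7])]
```

View pics/crop3.png

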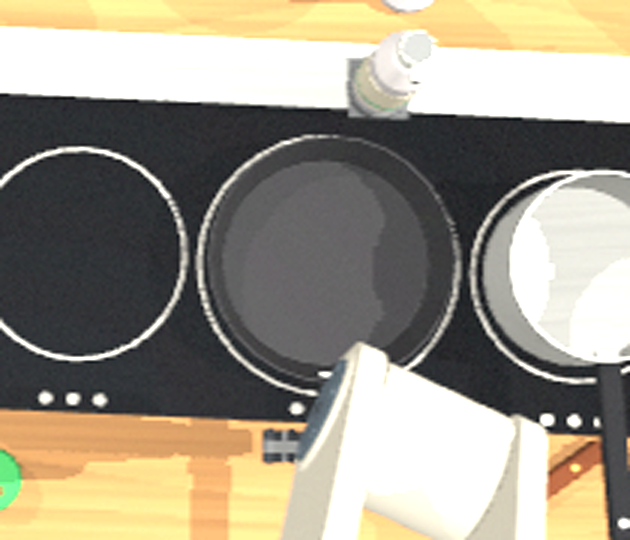

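The picture shows the skillet centred on the middle ring, its rim almost concentric with the mark, and the saucepan on the right ring. I'll release it and go to the cap.

Call:
step_arm(moves=[[[0, 0, 0], [0, 0, 0], -0.5], [[0, 0, 0], [0, 0, 0], 0], [[0, 0, 0], [0, 0, 0], 0.5], [[0, 0, 0], [0, 0, 0], 0.5], [[0, 0, 0], [0, 0, -0.2], 0.5], [[0, 0, 0], [0, 0, -0.4], 0.5], [[0, 0, 0], [0, 0, -0.65], 0], [[0, 0, 0], [0, 0, -0.95], -1]])

```text
clock: 15.1
eef_pos: [371.3, -157.9, 242.5]
tcp_rot: [3.141, -0.001, -3.136]
contact_force: [2.2, -0.8, 0.1]
opening: 0.42
grasp_force: 0.0
```

Run:
```python
from fit import *
from go import *
T=shot('top','top4')
print(px2w('top',(290+416/3,150+46/3),210))
for c in('top','side'):
  print([px2w(c,d['xy'],210)[:2].round(1) for d in imaging.mark_of(c,'cap_top')[:2]])
  if c=='top': shot('side','side4')
go((500,-180,250),180.3,((666.5,-198,250),180.3),((666.5,-198,222),180.3))
```

```text
[ 667.43018006 -196.98724314  210.        ]
[array([ 669.5, -205. ]), array([726.3, 121.4])]
[array([ 663.1, -195.6])]
t 15.3 now [ 372.5 -158.4  241.8] [-1.799e+02  1.000e-01 -1.797e+02] op 0.07
[ 500. -180.  250.] turn [-0.001  0.003  0.   ] shift [-0.6371 -0.1113 -0.0395]
[ 666.5 -198.   250. ] turn [0. 0. 0.] shift [-0.832  -0.0944 -0.    ]
[ 666.5 -198.   222. ] turn [0. 0. 0.] shift [ 0.   -0.    0.14]
```

Call:
step_arm(moves=[[[0, 0, 0], [-0.3, -0.05, -0.05], -1], [[0, 0, 0], [-0.637, -0.11, -0.05], -1], [[0, 0, 0], [-0.637, -0.11, -0.05], -1], [[0, 0, 0], [-0.637, -0.11, -0.05], -1]])

```text
clock: 15.7
eef_pos: [501.9, -179.8, 248.5]
tcp_rot: [3.141, -0.002, -3.135]
contact_force: [-0.6, 0.1, -0.5]
opening: -0.003
grasp_force: 0.0
```

Call:
step_arm(moves=[[[0, 0, 0], [-0.4, -0.04, 0], -1], [[0, 0, 0], [-0.832, -0.094, 0], -1], [[0, 0, 0], [-0.832, -0.094, 0], -1], [[0, 0, 0], [-0.832, -0.094, 0], -1], [[0, 0, 0], [-0.832, -0.094, 0], -1], [[0, 0, 0], [-0.832, -0.094, 0.14], -1], [[0, 0, 0], [-0.832, -0.094, 0.14], -1]])

```text
clock: 16.4
eef_pos: [661.9, -196.6, 218.1]
tcp_rot: [3.139, -0.009, -3.136]
contact_force: [-1.4, 0.2, -0.4]
opening: -0.002
grasp_force: 0.0
```

Run:
```python
from fit import *
from go import *
go((666.5,-198,210),180.3); print(telemetry.sense()['contact_force'],telemetry.sense()['opening'])
T=shot('top','top5')
S=shot('side','side5')
a=S[230:370,340:480,::-1]; b=T[120:260,360:500,::-1]
cv2.imwrite('pics/crop4.png',cv2.resize(np.hstack([a,b]),None,fx=2.8,fy=2.8,interpolation=cv2.INTER_CUBIC))
```

```text
t 16.4 now [ 661.9 -196.6  218.1] [ 179.9   -0.5 -179.7] op -0.0
[ 666.5 -198.   210. ] turn [ 0.003 -0.011  0.   ] shift [-0.0233 -0.0073  0.0402]
[-1.35981676  0.18623853 -0.43510659] -0.002312202177026364
```

View pics/crop4.png

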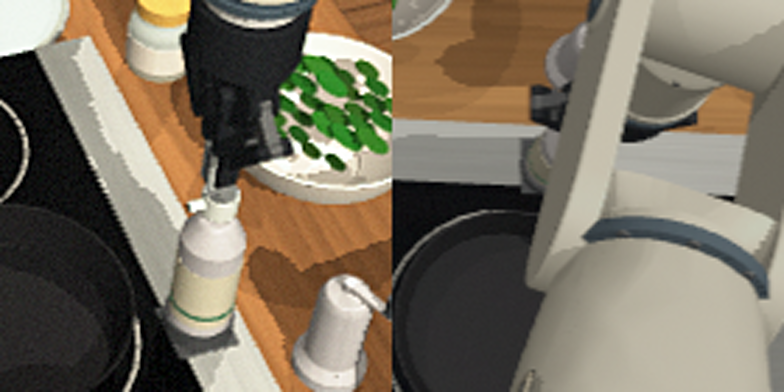

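The picture shows the closed fingers just above the white cap, roughly centred. I'll probe downward gently.

Call:
step_arm(moves=[[[0, 0, 0], [0, 0, 0], -1], [[0, 0, 0], [0, 0, 0], -1]])

```text
clock: 16.7
eef_pos: [666.2, -197.7, 224.2]
tcp_rot: [-3.141, 0.001, -3.136]
contact_force: [-0.3, -0.5, -0.0]
opening: 0.0
grasp_force: 0.0
```

Run:
```python
from go import *
go((666.5,-198,211),180.3); print(telemetry.sense()['contact_force'])
```

```text
t 16.7 now [ 666.2 -197.7  224.2] [-1.800e+02  1.000e-01 -1.797e+02] op 0.0
[ 666.5 -198.   211. ] turn [-0.001  0.002  0.   ] shift [-0.0015 -0.0015  0.0662]
[-0.25528906 -0.50191031 -0.03143071]
```

Call:
step_arm(moves=[[[0, 0, 0], [0, 0, 0.03], -1], [[0, 0, 0], [0, 0, 0.06], -1], [[0, 0, 0], [0, 0, 0.07], -1], [[0, 0, 0], [0, 0, 0.07], -1], [[0, 0, 0], [0, 0, 0.07], -1]])

```text
clock: 17.2
eef_pos: [665.9, -197.5, 208.9]
tcp_rot: [3.141, -0.0, -3.136]
contact_force: [-1.5, 0.4, 1.1]
opening: -0.003
grasp_force: 0.8
```

Call:
step_arm(moves=[[[0, 0, 0], [0, 0, 0.008], -1], [[0, 0, 0], [0, 0, 0.008], -1], [[0, 0, 0], [0, 0, 0.008], -1]])

```text
clock: 17.5
eef_pos: [666.2, -197.5, 207.5]
tcp_rot: [-3.142, 0.0, -3.136]
contact_force: [-0.6, 0.8, 1.7]
opening: 0.003
grasp_force: 1.2
```

Call:
step_arm(moves=[[[0, 0, 0], [0, 0, 0.033], -1], [[0, 0, 0], [0, 0, 0.033], -1]])

```text
clock: 17.7
eef_pos: [666.7, -197.7, 202.9]
tcp_rot: [-3.141, 0.002, -3.136]
contact_force: [-4.9, 1.3, 16.1]
opening: 0.004
grasp_force: 8.5
```

Call:
step_arm(moves=[[[0, 0, 0], [0, 0, 0], -1], [[0, 0, 0], [0, 0, 0], -1], [[0, 0, 0], [0, 0, 0], -1], [[0, 0, 0], [0, 0, 0], -1], [[0, 0, 0], [0, 0, -0.1], -1], [[0, 0, 0], [0, 0, -0.3], -1], [[0, 0, 0], [0, 0, -0.3], -1]])

```text
clock: 18.4
eef_pos: [668.7, -198.3, 265.9]
tcp_rot: [-3.139, 0.008, -3.136]
contact_force: [0.2, 0.3, -0.1]
opening: -0.002
grasp_force: 0.0
```

```bash
cat > see.py <<'E'
from h import *
def muf(tag):
    shot('top','t'+tag); shot('side','s'+tag)
    A={}
    for n,z in(('muffin1',12),('lid_knob',35)):
        for c in('top','side'):
            print(c,n,[(round(d['conf'],2),*px2w(c,d['xy'],z)[:2].round(1)) for d in imaging.mark_of(c,n)[:6] if d['conf']>.3])
def browns(c,f,z,lo=(5,70,40),hi=(20,255,175)):
    pass
E
python3 - <<'E'
from go import *
from see import *
muf('6'); go((500,-20,260),180)
E
```

```text
top muffin1 [(0.7, np.float64(513.9), np.float64(248.4)), (0.63, np.float64(398.1), np.float64(246.0)), (0.62, np.float64(469.4), np.float64(347.7)), (0.62, np.float64(226.4), np.float64(262.5)), (0.56, np.float64(337.1), np.float64(106.0))]
side muffin1 [(0.88, np.float64(339.2), np.float64(108.2)), (0.75, np.float64(507.8), np.float64(244.9)), (0.68, np.float64(226.1), np.float64(260.1)), (0.62, np.float64(393.1), np.float64(245.9)), (0.52, np.float64(461.8), np.float64(351.4))]
top lid_knob [(0.88, np.float64(625.4), np.float64(265.2))]
side lid_knob [(0.7, np.float64(635.4), np.float64(259.3))]
t 18.7 now [ 665.4 -197.3  259. ] [ 1.800e+02 -1.000e-01 -1.797e+02] op 0.0
[500. -20. 260.] turn [ 0.001 -0.003  0.007] shift [ 0.822   0.891  -0.0024]
```

Run:
```python
import cv2,numpy as np
a=cv2.imread('pics/t6.png')[215:320,140:280]; b=cv2.imread('pics/s6.png')[195:300,190:330]
cv2.imwrite('pics/crop5.png',cv2.resize(np.hstack([a,b]),None,fx=2.8,fy=2.8,interpolation=cv2.INTER_CUBIC))
```

```text
(no output)
```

View pics/crop5.png

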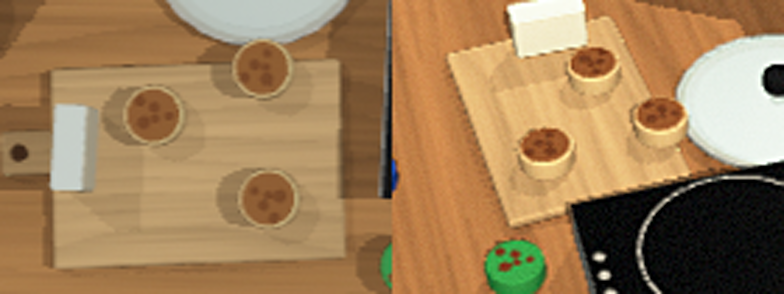

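The crops show the knocked muffin overhanging the board's far edge, flat and close to the lid, at top px (234,240). The others are at (195,256) and (236,286).

Run:
```python
from go import *
for p in((263,69),(153,115),(268,198)): print(px2w('top',(140+p[0]/2.8,215+p[1]/2.8),34).round(1))
for p in((594,62),(660,114),(545,145)): print(px2w('side',(190+(p[0]-392)/2.8,195+p[1]/2.8),34).round(1))
print('edge',px2w('top',(140+200/2.8,215+64/2.8),12))
go((560,-10,230),180,((510,170,180),180),((504,247,90),180),((504,247,14),180))
```

```text
[506.5 248.3  34. ]
[463.3 343.5  34. ]
[392.9 239.8  34. ]
[467.9 341.7  34. ]
[510.5 246.9  34. ]
[395.5 237.9  34. ]
edge [511.39883888 307.75536621  12.        ]
t 18.7 now [ 665.4 -197.3  259. ] [ 1.800e+02 -1.000e-01 -1.797e+02] op 0.0
[560. -10. 230.] turn [ 0.001 -0.003  0.007] shift [0.5214 0.9393 0.1469]
[510. 170. 180.] turn [0. 0. 0.] shift [0.25 0.9  0.25]
[504. 247.  90.] turn [0. 0. 0.] shift [0.03  0.385 0.45 ]
[504. 247.  14.] turn [0. 0. 0.] shift [ 0.   -0.    0.38]
```

Call:
step_arm(moves=[[[0, 0, 0], [0.52, 0.94, 0.147], 0.6], [[0, 0, 0], [0.52, 0.94, 0.147], 0.6], [[0, 0, 0], [0.52, 0.94, 0.147], 0.6], [[0, 0, 0], [0.52, 0.94, 0.147], 0.6], [[0, 0, 0], [0.52, 0.94, 0.147], 0.6], [[0, 0, 0], [0.52, 0.94, 0.147], 0.6]])

```text
clock: 19.3
eef_pos: [559.6, -8.3, 230.4]
tcp_rot: [3.141, -0.002, -3.133]
contact_force: [1.4, 0.0, -0.4]
opening: 0.804
grasp_force: 0.0
```

Call:
step_arm(moves=[[[0, 0, 0], [0.25, 0.9, 0.25], 0.7], [[0, 0, 0], [0.25, 0.9, 0.25], 0.7], [[0, 0, 0], [0.25, 0.9, 0.25], 0.7], [[0, 0, 0], [0.25, 0.9, 0.25], 0.7], [[0, 0, 0], [0.25, 0.9, 0.25], 0.7], [[0, 0, 0], [0.25, 0.9, 0.25], 0.7]])

```text
clock: 19.9
eef_pos: [510.8, 169.6, 180.9]
tcp_rot: [-3.141, -0.0, -3.135]
contact_force: [1.5, 0.3, 0.6]
opening: 0.853
grasp_force: 0.0
```

Call:
step_arm(moves=[[[0, 0, 0], [0.01, 0.385, 0.45], 0.7], [[0, 0, 0], [0.01, 0.385, 0.45], 0.7], [[0, 0, 0], [0.01, 0.385, 0.45], 0.7], [[0, 0, 0], [0.01, 0.385, 0.45], 0.7], [[0, 0, 0], [0.01, 0.385, 0.45], 0.7]])

```text
clock: 20.4
eef_pos: [508.7, 245.5, 92.0]
tcp_rot: [-3.141, 0.0, -3.137]
contact_force: [-0.1, -0.5, 0.1]
opening: 0.849
grasp_force: 0.0
```

Run:
```python
from go import *
from see import *
muf('7'); go((508,247.5,14),180)
```

```text
top muffin1 [(0.65, np.float64(335.4), np.float64(115.4)), (0.56, np.float64(510.4), np.float64(246.3)), (0.5, np.float64(471.8), np.float64(342.1))]
side muffin1 [(0.85, np.float64(393.5), np.float64(256.4)), (0.77, np.float64(513.2), np.float64(246.9)), (0.7, np.float64(218.4), np.float64(267.3)), (0.69, np.float64(461.6), np.float64(335.6)), (0.66, np.float64(338.2), np.float64(102.2))]
top lid_knob [(0.74, np.float64(625.9), np.float64(265.7))]
side lid_knob [(0.69, np.float64(629.6), np.float64(256.7))]
t 20.7 now [508.4 246.2  92.4] [ 1.800e+02  1.000e-01 -1.797e+02] op 0.85
[508.  247.5  14. ] turn [0.001 0.002 0.006] shift [0.0026 0.0065 0.3921]
```

Call:
step_arm(moves=[[[0, 0, 0], [-0.01, 0.006, 0.2], 0.7], [[0, 0, 0], [-0.01, 0.006, 0.34], 0.7], [[0, 0, 0], [-0.01, 0.006, 0.39], 0.7], [[0, 0, 0], [-0.01, 0.006, 0.39], 0.7], [[0, 0, 0], [-0.01, 0.006, 0.39], 0.4], [[0, 0, 0], [-0.01, 0.006, 0.39], 0.2], [[0, 0, 0], [-0.01, 0.006, 0.39], 0], [[0, 0, 0], [-0.01, 0.006, 0.39], 0]], squeeze=35)

```text
clock: 21.5
eef_pos: [510.7, 248.3, 15.0]
tcp_rot: [3.141, 0.002, -3.136]
contact_force: [-1.4, -1.6, 7.5]
opening: 0.614
grasp_force: 37.0
```

Call:
step_arm(moves=[[[0, 0, 0], [0, 0, 0], -0.3], [[0, 0, 0], [0, 0, 0], -0.3], [[0, 0, 0], [0, 0, 0], -0.3]])

```text
clock: 21.8
eef_pos: [510.7, 248.3, 15.0]
tcp_rot: [3.141, 0.002, -3.136]
contact_force: [-1.9, -0.9, 6.3]
opening: 0.617
grasp_force: 37.0
```

Call:
step_arm(moves=[[[0, 0, 0], [0, 0, -0.1], -0.3], [[0, 0, 0], [0, 0, -0.3], -0.3], [[0, 0, 0], [0, 0, -0.6], -0.3], [[0, 0, 0], [0, 0, -0.7], -0.3], [[0, 0, 0], [0, 0, -0.7], -0.3]])

```text
clock: 22.3
eef_pos: [512.7, 249.3, 159.0]
tcp_rot: [3.137, 0.009, -3.136]
contact_force: [0.1, 0.5, -1.0]
opening: 0.617
grasp_force: 36.9
```

Run:
```python
from go import *
go((530,60,170),180,((564,-120,150),180),((564.5,-159,110),180),((564.5,-159,59),180)); print(telemetry.sense()['grasp_force'],telemetry.sense()['contact_force'])
```

```text
t 22.3 now [512.7 249.3 159. ] [ 179.8    0.5 -179.7] op 0.62
[530.  60. 170.] turn [0.005 0.011 0.007] shift [-0.0819 -0.9469 -0.0581]
[ 564. -120.  150.] turn [0. 0. 0.] shift [-0.17 -0.9   0.1 ]
[ 564.5 -159.   110. ] turn [0. 0. 0.] shift [-0.0025 -0.195   0.2   ]
[ 564.5 -159.    59. ] turn [0. 0. 0.] shift [ 0.    -0.     0.255]
36.94520652294159 [ 0.13008595  0.46641527 -0.99600189]
```

Call:
step_arm(moves=[[[0, 0, 0], [-0.04, -0.25, -0.05], -0.3], [[0, 0, 0], [-0.08, -0.5, -0.075], -0.3], [[0, 0, 0], [-0.08, -0.75, -0.075], -0.3], [[0, 0, 0], [-0.08, -0.947, -0.075], -0.3], [[0, 0, 0], [-0.08, -0.947, -0.075], -0.3], [[0, 0, 0], [-0.08, -0.947, -0.075], -0.3]])

```text
clock: 22.9
eef_pos: [526.5, 57.6, 168.2]
tcp_rot: [3.141, -0.0, -3.139]
contact_force: [0.5, 0.6, -0.4]
opening: 0.62
grasp_force: 37.0
```

Call:
step_arm(moves=[[[0, 0, 0], [-0.05, -0.25, 0], -0.3], [[0, 0, 0], [-0.1, -0.5, 0], -0.3], [[0, 0, 0], [-0.17, -0.75, 0.05], -0.3], [[0, 0, 0], [-0.17, -0.9, 0.1], -0.3], [[0, 0, 0], [-0.17, -0.99, 0.1], -0.3], [[0, 0, 0], [-0.17, -1, 0.1], -0.3], [[0, 0, 0], [-0.17, -1, 0.1], -0.3]])

```text
clock: 23.6
eef_pos: [562.0, -140.3, 148.1]
tcp_rot: [3.141, -0.0, -3.136]
contact_force: [-0.2, -0.0, -0.5]
opening: 0.614
grasp_force: 37.2
```

Run:
```python
from go import *
go((564.5,-159,59),180); print(telemetry.sense()['grasp_force'])
```

```text
t 23.6 now [ 562.  -140.3  148.1] [ 180.    -0.  -179.7] op 0.61
[ 564.5 -159.    59. ] turn [ 0.001 -0.     0.007] shift [-0.012  -0.0938  0.4453]
37.15915381908417
```

Call:
step_arm(moves=[[[0, 0, 0], [-0.012, -0.094, 0.1], -0.3], [[0, 0, 0], [-0.012, -0.094, 0.25], -0.3], [[0, 0, 0], [-0.012, -0.094, 0.38], -0.3], [[0, 0, 0], [-0.012, -0.094, 0.42], -0.3], [[0, 0, 0], [-0.012, -0.094, 0.44], -0.3], [[0, 0, 0], [-0.012, -0.094, 0.44], -0.3]])

```text
clock: 24.2
eef_pos: [564.8, -159.3, 60.7]
tcp_rot: [-3.142, 0.0, -3.135]
contact_force: [0.3, -0.2, -0.1]
opening: 0.616
grasp_force: 37.2
```

Call:
step_arm(moves=[[[0, 0, 0], [0, 0, 0.011], -0.3], [[0, 0, 0], [0, 0, 0.011], -0.3], [[0, 0, 0], [0, 0, 0.011], -0.3]])

```text
clock: 24.5
eef_pos: [564.7, -160.2, 58.8]
tcp_rot: [-3.141, 0.001, -3.136]
contact_force: [1.1, -0.1, 0.1]
opening: 0.621
grasp_force: 37.2
```

Call:
step_arm(moves=[[[0, 0, 0], [0, 0, 0.004], 0.3], [[0, 0, 0], [0, 0, 0.004], 0.45], [[0, 0, 0], [0, 0, 0.004], 0.55], [[0, 0, 0], [0, 0, 0], 0.6], [[0, 0, 0], [0, 0, -0.1], 0.6], [[0, 0, 0], [0, 0, -0.3], 0.6], [[0, 0, 0], [0, 0, -0.5], 0.6], [[0, 0, 0], [0, 0, -0.5], 0.6]])

```text
clock: 25.3
eef_pos: [567.6, -161.0, 163.5]
tcp_rot: [-3.139, 0.008, -3.136]
contact_force: [1.3, -0.1, -0.1]
opening: 0.798
grasp_force: 0.0
```

Run:
```python
from go import *
from see import *
muf('8'); go((500,20,170),120,((400,185,150),120),((395.5,242,90),120),((395.5,242,15),120))
```

```text
top muffin1 [(0.84, np.float64(395.5), np.float64(240.4)), (0.62, np.float64(469.6), np.float64(342.0)), (0.62, np.float64(225.6), np.float64(265.2)), (0.61, np.float64(331.8), np.float64(110.3)), (0.56, np.float64(573.5), np.float64(-175.3)), (0.34, np.float64(774.3), np.float64(-224.9))]
side muffin1 [(0.75, np.float64(567.8), np.float64(-133.2)), (0.7, np.float64(335.4), np.float64(103.4)), (0.59, np.float64(466.8), np.float64(344.3)), (0.58, np.float64(395.6), np.float64(245.9)), (0.55, np.float64(220.6), np.float64(259.9)), (0.42, np.float64(311.8), np.float64(-320.6))]
top lid_knob [(0.82, np.float64(629.2), np.float64(266.4))]
side lid_knob [(0.64, np.float64(520.9), np.float64(-365.7))]
t 25.6 now [ 563.4 -159.8  156.7] [ 1.800e+02 -1.000e-01 -1.797e+02] op 0.8
[500.  20. 170.] turn [-1.00e-03 -3.00e-03  1.34e+00] shift [ 0.3122  0.9007 -0.0652]
[400. 185. 150.] turn [0. 0. 0.] shift [ 0.9645 -0.0205  0.1   ]
[395.5 242.   90. ] turn [0. 0. 0.] shift [0.2581 0.123  0.3   ]
[395.5 242.   15. ] turn [0. 0. 0.] shift [ 0.    -0.     0.375]
```

Call:
step_arm(moves=[[[0, 0, 0.2], [0.06, 0.2, -0.06], 0.7], [[0, 0, 0.95], [0.312, 0.9, -0.06], 0.7], [[0, 0, 0.95], [0.312, 0.9, -0.06], 0.7], [[0, 0, 0.95], [0.312, 0.9, -0.06], 0.7], [[0, 0, 0.95], [0.312, 0.9, -0.06], 0.7], [[0, 0, 0.95], [0.312, 0.9, -0.06], 0.7], [[0, 0, 0.95], [0.312, 0.9, -0.06], 0.7]])

```text
clock: 26.3
eef_pos: [500.9, 19.4, 169.6]
tcp_rot: [-3.141, -0.0, 2.405]
contact_force: [0.1, -0.3, -0.6]
opening: 0.853
grasp_force: 0.0
```

Run:
```python
from go import *
go((405,185,140),120,((395.5,242,80),120),((395.5,242,15),120))
```

```text
t 26.3 now [500.9  19.4 169.6] [-180.    -0.   137.8] op 0.85
[405. 185. 140.] turn [-0.001 -0.     0.395] shift [0.9116 0.291  0.1479]
[395.5 242.   80. ] turn [0. 0. 0.] shift [0.2706 0.1014 0.3   ]
[395.5 242.   15. ] turn [0. 0. 0.] shift [ 0.    -0.     0.325]
```

Call:
step_arm(moves=[[[0, 0, 0.395], [0.912, 0.291, 0.148], 0.7], [[0, 0, 0.395], [0.912, 0.291, 0.148], 0.7], [[0, 0, 0.395], [0.912, 0.291, 0.148], 0.7], [[0, 0, 0.395], [0.912, 0.291, 0.148], 0.7], [[0, 0, 0.395], [0.912, 0.291, 0.148], 0.7], [[0, 0, 0.395], [0.912, 0.291, 0.148], 0.7]])

```text
clock: 26.9
eef_pos: [405.6, 185.8, 140.1]
tcp_rot: [-3.141, 0.0, 2.095]
contact_force: [-0.1, -0.0, 0.5]
opening: 0.85
grasp_force: 0.0
```

Call:
step_arm(moves=[[[0, 0, 0], [0.27, 0.1, 0.1], 0.7], [[0, 0, 0], [0.27, 0.1, 0.3], 0.7], [[0, 0, 0], [0.27, 0.1, 0.3], 0.7], [[0, 0, 0], [0.27, 0.1, 0.3], 0.7], [[0, 0, 0], [0.27, 0.1, 0.3], 0.7]])

```text
clock: 27.4
eef_pos: [397.6, 241.5, 81.8]
tcp_rot: [3.14, 0.0, 2.09]
contact_force: [0.5, 1.0, 0.3]
opening: 0.847
grasp_force: 0.0
```

Run:
```python
from go import *
go((395.5,242,15),120)
```

```text
t 27.4 now [397.6 241.5  81.8] [179.9   0.  119.7] op 0.85
[395.5 242.   15. ] turn [ 0.002  0.    -0.006] shift [ 0.0073 -0.0083  0.3338]
```

Call:
step_arm(moves=[[[0, 0, 0], [0.003, -0.004, 0.15], 0.7], [[0, 0, 0], [0.003, -0.004, 0.28], 0.7], [[0, 0, 0], [0.003, -0.004, 0.33], 0.7], [[0, 0, 0], [0.003, -0.004, 0.33], 0.7], [[0, 0, 0], [0.003, -0.004, 0.33], 0.4], [[0, 0, 0], [0.003, -0.004, 0.33], 0.2], [[0, 0, 0], [0.003, -0.004, 0.33], 0], [[0, 0, 0], [0.003, -0.004, 0.33], 0]], squeeze=35)

```text
clock: 28.2
eef_pos: [396.1, 242.9, 16.1]
tcp_rot: [3.139, 0.0, 2.091]
contact_force: [-0.1, -2.7, 5.9]
opening: 0.616
grasp_force: 35.5
```

Call:
step_arm(moves=[[[0, 0, 0], [0, 0, 0], -0.3], [[0, 0, 0], [0, 0, 0], -0.3], [[0, 0, 0], [0, 0, -0.1], -0.3], [[0, 0, 0], [0, 0, -0.3], -0.3], [[0, 0, 0], [0, 0, -0.55], -0.3], [[0, 0, 0], [0, 0, -0.7], -0.3], [[0, 0, 0], [0, 0, -0.7], -0.3], [[0, 0, 0], [0, 0, -0.7], -0.3]])

```text
clock: 29.0
eef_pos: [395.6, 242.9, 155.9]
tcp_rot: [3.138, -0.0, 2.091]
contact_force: [-0.4, 0.3, -1.8]
opening: 0.616
grasp_force: 37.4
```

Run:
```python
from go import *
C=np.array([520.8,-159]);a=np.radians(120);p=C+44*np.array([np.cos(a),np.sin(a)]); print(p)
go((450,80,170),120,((490,-80,160),120),((*p,130),120),((*p,59),120))
```

```text
[ 498.8        -120.89488223]
t 29.0 now [395.6 242.9 155.9] [179.8  -0.  119.8] op 0.62
[450.  80. 170.] turn [ 0.004 -0.    -0.005] shift [-0.8417 -0.1685 -0.0709]
[490. -80. 160.] turn [0. 0. 0.] shift [-0.7928 -0.2268  0.05  ]
[ 498.8        -120.89488223  130.        ] turn [0. 0. 0.] shift [-0.1991 -0.0641  0.15  ]
[ 498.8        -120.89488223   59.        ] turn [0. 0. 0.] shift [ 0.    -0.     0.355]
```

Call:
step_arm(moves=[[[0, 0, 0], [-0.2, -0.04, -0.05], -0.3], [[0, 0, 0], [-0.4, -0.08, -0.07], -0.3], [[0, 0, 0], [-0.6, -0.12, -0.07], -0.3], [[0, 0, 0], [-0.84, -0.168, -0.07], -0.3], [[0, 0, 0], [-0.84, -0.168, -0.07], -0.3], [[0, 0, 0], [-0.84, -0.168, -0.07], -0.3]])

```text
clock: 29.6
eef_pos: [448.8, 78.9, 167.4]
tcp_rot: [-3.14, -0.001, 2.087]
contact_force: [-0.1, -0.3, -1.1]
opening: 0.616
grasp_force: 37.4
```

Call:
step_arm(moves=[[[0, 0, 0], [-0.25, -0.07, 0], -0.3], [[0, 0, 0], [-0.5, -0.15, 0], -0.3], [[0, 0, 0], [-0.75, -0.21, 0.05], -0.3], [[0, 0, 0], [-0.95, -0.28, 0.1], -0.3], [[0, 0, 0], [-0.99, -0.29, 0.2], -0.3], [[0, 0, 0], [-0.99, -0.29, 0.2], -0.3], [[0, 0, 0], [-0.99, -0.29, 0.2], -0.3]])

```text
clock: 30.3
eef_pos: [496.6, -119.0, 127.8]
tcp_rot: [-3.14, -0.002, 2.092]
contact_force: [-0.7, -0.1, -0.1]
opening: 0.617
grasp_force: 37.4
```

Run:
```python
from go import *
go((498.8,-120.9,60),120); print(telemetry.sense()['grasp_force'])
```

```text
t 30.3 now [ 496.6 -119.   127.8] [-1.799e+02 -1.000e-01  1.198e+02] op 0.62
[ 498.8 -120.9   60. ] turn [-0.002 -0.003 -0.004] shift [-0.0146  0.0055  0.3392]
37.35996723175049
```

Call:
step_arm(moves=[[[0, 0, 0], [-0.01, 0.003, 0.12], -0.3], [[0, 0, 0], [-0.01, 0.003, 0.24], -0.3], [[0, 0, 0], [-0.01, 0.003, 0.31], -0.3], [[0, 0, 0], [-0.01, 0.003, 0.335], -0.3], [[0, 0, 0], [-0.01, 0.003, 0.335], -0.3], [[0, 0, 0], [-0.01, 0.003, 0.335], -0.3]])

```text
clock: 30.9
eef_pos: [499.6, -121.4, 62.5]
tcp_rot: [3.141, 0.001, 2.092]
contact_force: [-0.9, -0.6, 0.2]
opening: 0.612
grasp_force: 37.4
```

Call:
step_arm(moves=[[[0, 0, 0], [0, 0, 0.014], -0.3], [[0, 0, 0], [0, 0, 0.014], -0.3], [[0, 0, 0], [0, 0, 0.014], -0.3]])

```text
clock: 31.2
eef_pos: [499.3, -122.1, 59.2]
tcp_rot: [3.141, 0.0, 2.09]
contact_force: [-0.2, 0.2, 3.2]
opening: 0.614
grasp_force: 37.5
```

Call:
step_arm(moves=[[[0, 0, 0], [0, 0, 0.004], 0.3], [[0, 0, 0], [0, 0, 0.004], 0.45], [[0, 0, 0], [0, 0, 0.004], 0.55], [[0, 0, 0], [0, 0, 0], 0.6], [[0, 0, 0], [0, 0, -0.1], 0.6], [[0, 0, 0], [0, 0, -0.3], 0.6], [[0, 0, 0], [0, 0, -0.5], 0.6], [[0, 0, 0], [0, 0, -0.5], 0.6]])

```text
clock: 32.0
eef_pos: [502.1, -122.8, 163.6]
tcp_rot: [3.136, 0.006, 2.091]
contact_force: [0.8, -0.4, 0.8]
opening: 0.8
grasp_force: 0.0
```

Run:
```python
from go import *
from see import *
muf('9'); go((480,75,170),78,((468,250,150),60),((465.5,343,90),60),((465.5,343,15),60))
```

```text
top muffin1 [(0.95, np.float64(470.3), np.float64(342.5)), (0.74, np.float64(339.1), np.float64(104.6)), (0.67, np.float64(227.9), np.float64(270.5)), (0.61, np.float64(713.9), np.float64(-241.2)), (0.58, np.float64(501.3), np.float64(-126.6))]
side muffin1 [(0.74, np.float64(575.5), np.float64(-130.1)), (0.72, np.float64(221.2), np.float64(254.3)), (0.68, np.float64(509.5), np.float64(-96.4)), (0.64, np.float64(465.9), np.float64(336.9)), (0.59, np.float64(332.7), np.float64(108.8))]
top lid_knob [(0.79, np.float64(627.7), np.float64(264.6))]
side lid_knob []
t 32.3 now [ 498.  -121.8  157.3] [-1.799e+02 -1.000e-01  1.198e+02] op 0.8
[480.  75. 170.] turn [-0.003 -0.001  0.929] shift [ 0.8988  0.4107 -0.0626]
[468. 250. 150.] turn [ 0.  -0.   0.4] shift [ 0.8434 -0.2406  0.1   ]
[465.5 343.   90. ] turn [0. 0. 0.] shift [ 0.3965 -0.2433  0.3   ]
[465.5 343.   15. ] turn [0. 0. 0.] shift [ 0.    -0.     0.375]
```

Call:
step_arm(moves=[[[0, 0, 0.2], [0.2, 0.1, -0.06], 0.7], [[0, 0, 0.93], [0.899, 0.411, -0.06], 0.7], [[0, 0, 0.93], [0.899, 0.411, -0.06], 0.7], [[0, 0, 0.93], [0.899, 0.411, -0.06], 0.7], [[0, 0, 0.93], [0.899, 0.411, -0.06], 0.7], [[0, 0, 0.93], [0.899, 0.411, -0.06], 0.7], [[0, 0, 0.93], [0.899, 0.411, -0.06], 0.7]])

```text
clock: 33.0
eef_pos: [480.2, 75.5, 169.6]
tcp_rot: [-3.14, 0.001, 1.362]
contact_force: [0.2, 1.0, 0.0]
opening: 0.852
grasp_force: 0.0
```

Call:
step_arm(moves=[[[0, 0, 0.4], [0.843, -0.24, 0.1], 0.7], [[0, 0, 0.4], [0.843, -0.24, 0.1], 0.7], [[0, 0, 0.4], [0.843, -0.24, 0.1], 0.7], [[0, 0, 0.4], [0.843, -0.24, 0.1], 0.7], [[0, 0, 0.4], [0.843, -0.24, 0.1], 0.7], [[0, 0, 0.4], [0.843, -0.24, 0.1], 0.7]])

```text
clock: 33.6
eef_pos: [468.8, 249.5, 149.7]
tcp_rot: [-3.141, 0.002, 1.049]
contact_force: [0.3, -0.7, 0.3]
opening: 0.847
grasp_force: 0.0
```

Call:
step_arm(moves=[[[0, 0, 0], [0.2, -0.12, 0.1], 0.7], [[0, 0, 0], [0.396, -0.243, 0.25], 0.7], [[0, 0, 0], [0.396, -0.243, 0.3], 0.7], [[0, 0, 0], [0.396, -0.243, 0.3], 0.7], [[0, 0, 0], [0.396, -0.243, 0.3], 0.7], [[0, 0, 0], [0.396, -0.243, 0.3], 0.7]])

```text
clock: 34.2
eef_pos: [467.6, 341.2, 91.6]
tcp_rot: [3.141, -0.001, 1.045]
contact_force: [0.4, -0.2, 0.6]
opening: 0.848
grasp_force: 0.0
```

Run:
```python
from go import *
go((466.5,342.5,15),60)
```

```text
t 34.2 now [467.6 341.2  91.6] [180.   -0.   59.9] op 0.85
[466.5 342.5  15. ] turn [ 0.001 -0.001 -0.003] shift [ 0.0025 -0.0081  0.383 ]
```

Call:
step_arm(moves=[[[0, 0, 0], [0.002, -0.004, 0.2], 0.7], [[0, 0, 0], [0.002, -0.004, 0.33], 0.7], [[0, 0, 0], [0.002, -0.004, 0.38], 0.7], [[0, 0, 0], [0.002, -0.004, 0.38], 0.7], [[0, 0, 0], [0.002, -0.004, 0.38], 0.4], [[0, 0, 0], [0.002, -0.004, 0.38], 0.2], [[0, 0, 0], [0.002, -0.004, 0.38], 0], [[0, 0, 0], [0.002, -0.004, 0.38], 0]], squeeze=35)

```text
clock: 35.0
eef_pos: [467.5, 343.8, 16.6]
tcp_rot: [3.14, -0.002, 1.046]
contact_force: [-0.4, -3.1, 6.9]
opening: 0.616
grasp_force: 36.7
```

Call:
step_arm(moves=[[[0, 0, 0], [0, 0, 0], -0.3], [[0, 0, 0], [0, 0, 0], -0.3], [[0, 0, 0], [0, 0, -0.1], -0.3], [[0, 0, 0], [0, 0, -0.3], -0.3], [[0, 0, 0], [0, 0, -0.55], -0.3], [[0, 0, 0], [0, 0, -0.7], -0.3], [[0, 0, 0], [0, 0, -0.7], -0.3], [[0, 0, 0], [0, 0, -0.7], -0.3]])

```text
clock: 35.8
eef_pos: [466.9, 343.7, 156.2]
tcp_rot: [3.14, -0.003, 1.046]
contact_force: [-0.5, -0.1, -1.7]
opening: 0.617
grasp_force: 37.0
```

Run:
```python
from go import *
C=np.array([520.8,-159]);a=np.radians(240);p=C+44*np.array([np.cos(a),np.sin(a)]); print(p)
go((470,170,170),60,((485,0,170),60),((495,-170,160),60),((*p,130),60),((*p,60),60))
```

```text
[ 498.8        -197.10511777]
t 35.8 now [466.9 343.7 156.2] [179.9  -0.2  59.9] op 0.62
[470. 170. 170.] turn [ 0.002 -0.003 -0.001] shift [-0.7439  0.4488 -0.0706]
[485.   0. 170.] turn [0. 0. 0.] shift [-0.6986  0.49    0.    ]
[ 495. -170.  160.] turn [0. 0. 0.] shift [-0.7111  0.4683  0.05  ]
[ 498.8        -197.10511777  130.        ] turn [0. 0. 0.] shift [-0.1079  0.0842  0.15  ]
[ 498.8        -197.10511777   60.        ] turn [0. 0. 0.] shift [ 0.   -0.    0.35]
```

Call:
step_arm(moves=[[[0, 0, 0], [-0.2, 0.12, -0.05], -0.3], [[0, 0, 0], [-0.4, 0.24, -0.07], -0.3], [[0, 0, 0], [-0.6, 0.36, -0.07], -0.3], [[0, 0, 0], [-0.744, 0.449, -0.07], -0.3], [[0, 0, 0], [-0.744, 0.449, -0.07], -0.3]])

```text
clock: 36.3
eef_pos: [468.1, 165.8, 167.3]
tcp_rot: [-3.14, 0.003, 1.043]
contact_force: [-1.5, 1.4, -1.2]
opening: 0.615
grasp_force: 37.0
```

Call:
step_arm(moves=[[[0, 0, 0], [-0.2, 0.14, 0], -0.3], [[0, 0, 0], [-0.4, 0.28, 0], -0.3], [[0, 0, 0], [-0.6, 0.42, 0], -0.3], [[0, 0, 0], [-0.7, 0.49, 0], -0.3], [[0, 0, 0], [-0.7, 0.49, 0], -0.3]])

```text
clock: 36.8
eef_pos: [483.9, -2.8, 167.7]
tcp_rot: [-3.141, 0.001, 1.043]
contact_force: [0.5, 0.7, -0.6]
opening: 0.619
grasp_force: 37.1
```

Call:
step_arm(moves=[[[0, 0, 0], [-0.2, 0.13, 0], -0.3], [[0, 0, 0], [-0.4, 0.27, 0], -0.3], [[0, 0, 0], [-0.6, 0.4, 0], -0.3], [[0, 0, 0], [-0.76, 0.51, 0.05], -0.3], [[0, 0, 0], [-0.82, 0.552, 0.15], -0.3], [[0, 0, 0], [-0.82, 0.552, 0.2], -0.3], [[0, 0, 0], [-0.82, 0.552, 0.2], -0.3]])

```text
clock: 37.5
eef_pos: [496.3, -196.3, 126.5]
tcp_rot: [-3.137, 0.0, 1.046]
contact_force: [-0.2, -0.2, 0.1]
opening: 0.61
grasp_force: 37.1
```

Run:
```python
from go import *
go((498.8,-197.1,60.5),60); print(telemetry.sense()['grasp_force'])
```

```text
t 37.5 now [ 496.3 -196.3  126.5] [-179.7    0.    59.9] op 0.61
[ 498.8 -197.1   60.5] turn [-0.006  0.    -0.002] shift [0.0029 0.0143 0.33  ]
37.06952512264252
```

Call:
step_arm(moves=[[[0, 0, 0], [0, 0.008, 0.12], -0.3], [[0, 0, 0], [0, 0.008, 0.24], -0.3], [[0, 0, 0], [0, 0.008, 0.31], -0.3], [[0, 0, 0], [0, 0.008, 0.33], -0.3], [[0, 0, 0], [0, 0.008, 0.33], -0.3], [[0, 0, 0], [0, 0.008, 0.33], -0.3]])

```text
clock: 38.1
eef_pos: [499.7, -198.5, 63.6]
tcp_rot: [3.14, -0.0, 1.047]
contact_force: [-0.6, -0.1, -0.4]
opening: 0.617
grasp_force: 37.1
```

Call:
step_arm(moves=[[[0, 0, 0], [0, 0, 0.018], -0.3], [[0, 0, 0], [0, 0, 0.018], -0.3], [[0, 0, 0], [0, 0, 0.018], -0.3]])

```text
clock: 38.4
eef_pos: [499.5, -198.9, 59.6]
tcp_rot: [3.14, -0.0, 1.046]
contact_force: [1.2, 0.0, 1.2]
opening: 0.614
grasp_force: 37.3
```

Call:
step_arm(moves=[[[0, 0, 0], [0, 0, 0.004], 0.3], [[0, 0, 0], [0, 0, 0.004], 0.45], [[0, 0, 0], [0, 0, 0.004], 0.55], [[0, 0, 0], [0, 0, 0], 0.6], [[0, 0, 0], [0, 0, -0.1], 0.6], [[0, 0, 0], [0, 0, -0.3], 0.6], [[0, 0, 0], [0, 0, -0.6], 0.6], [[0, 0, 0], [0, 0, -0.6], 0.6]])

```text
clock: 39.2
eef_pos: [501.7, -199.8, 184.3]
tcp_rot: [3.134, -0.001, 1.046]
contact_force: [-0.1, -0.2, 0.1]
opening: 0.8
grasp_force: 0.0
```

Run:
```python
from go import *
go((480,0,190),90,((600,140,190),90),((628,263,120),90),((628,263,30),90))
```

```text
t 39.2 now [ 501.7 -199.8  184.3] [ 1.796e+02 -1.000e-01  5.990e+01] op 0.8
[480.   0. 190.] turn [ 0.01   0.001 -0.668] shift [ 0.8102 -0.5939 -0.0323]
[600. 140. 190.] turn [0. 0. 0.] shift [0.7 0.6 0. ]
[628. 263. 120.] turn [0. 0. 0.] shift [0.615 0.14  0.35 ]
[628. 263.  30.] turn [0. 0. 0.] shift [ 0.   -0.    0.45]
```

Call:
step_arm(moves=[[[0, 0, -0.668], [0.81, -0.594, -0.05], 0.5], [[0, 0, -0.668], [0.81, -0.594, -0.05], 0.5], [[0, 0, -0.668], [0.81, -0.594, -0.05], 0.5], [[0, 0, -0.668], [0.81, -0.594, -0.05], 0.5], [[0, 0, -0.668], [0.81, -0.594, -0.05], 0.5], [[0, 0, -0.668], [0.81, -0.594, -0.05], 0.5]])

```text
clock: 39.8
eef_pos: [477.1, 2.1, 188.9]
tcp_rot: [-3.141, 0.0, 1.573]
contact_force: [-0.1, -0.0, 0.9]
opening: 0.751
grasp_force: 0.0
```

Call:
step_arm(moves=[[[0, 0, 0], [0.7, 0.6, 0], 0.5], [[0, 0, 0], [0.7, 0.6, 0], 0.5], [[0, 0, 0], [0.7, 0.6, 0], 0.5], [[0, 0, 0], [0.7, 0.6, 0], 0.5], [[0, 0, 0], [0.7, 0.6, 0], 0.5], [[0, 0, 0], [0.7, 0.6, 0], 0.5]])

```text
clock: 40.4
eef_pos: [597.4, 139.7, 188.0]
tcp_rot: [-3.14, 0.001, 1.57]
contact_force: [-0.5, -0.6, -0.1]
opening: 0.753
grasp_force: 0.0
```

Run:
```python
from go import *
from see import *
muf('10'); go((628,263,120),90)
T=cv2.imread('pics/t10.png'); S=cv2.imread('pics/s10.png')
a=cv2.resize(T[140:330,150:450],None,fx=1.6,fy=1.6,interpolation=cv2.INTER_CUBIC)
b=cv2.resize(S[180:370,200:500],None,fx=1.6,fy=1.6,interpolation=cv2.INTER_CUBIC)
cv2.imwrite('pics/crop6.png',np.vstack([a,b])[:600])
```

```text
top muffin1 [(0.86, np.float64(509.5), np.float64(-207.9)), (0.81, np.float64(503.8), np.float64(-126.6)), (0.75, np.float64(575.7), np.float64(-179.4)), (0.56, np.float64(228.1), np.float64(262.9))]
side muffin1 [(0.88, np.float64(510.3), np.float64(-88.3)), (0.87, np.float64(575.4), np.float64(-134.2)), (0.85, np.float64(511.4), np.float64(-175.9)), (0.71, np.float64(222.7), np.float64(255.8)), (0.56, np.float64(334.4), np.float64(104.7))]
top lid_knob [(0.76, np.float64(626.5), np.float64(263.0))]
side lid_knob [(0.57, np.float64(630.4), np.float64(259.1))]
t 40.7 now [597.  139.9 189.3] [180.    0.   89.9] op 0.75
[628. 263. 120.] turn [ 0.     0.    -0.002] shift [0.6157 0.1539 0.3465]
```

View pics/crop6.png

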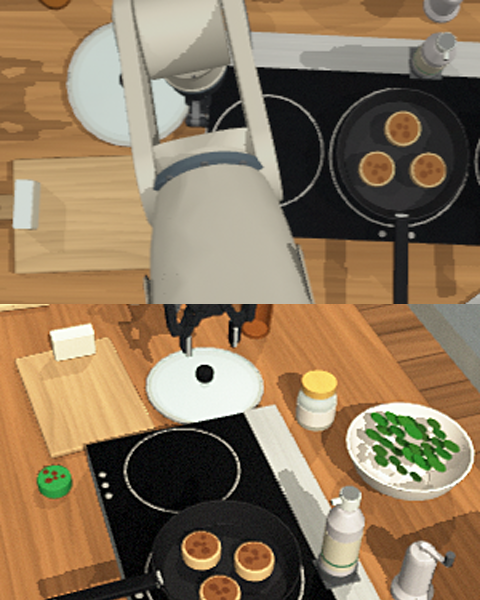

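The three muffins lie flat and apart in the skillet, the board is empty, and the lid's knob is at top px about (229,190). Next is the lid.

Call:
step_arm(moves=[[[0, 0, 0], [0.3, 0.08, 0.05], 0.5], [[0, 0, 0], [0.618, 0.16, 0.2], 0.5], [[0, 0, 0], [0.618, 0.16, 0.4], 0.5], [[0, 0, 0], [0.618, 0.16, 0.5], 0.5], [[0, 0, 0], [0.618, 0.16, 0.5], 0.5], [[0, 0, 0], [0.618, 0.16, 0.5], 0.5], [[0, 0, 0], [0.618, 0.16, 0.5], 0.5]])

```text
clock: 41.4
eef_pos: [630.5, 264.1, 91.3]
tcp_rot: [3.139, -0.001, 1.57]
contact_force: [0.1, -0.0, -1.2]
opening: 0.749
grasp_force: 0.0
```

Run:
```python
from go import *
go((629,263.5,28),90)
S=shot('side','s11'); a=cv2.resize(S[170:290,250:410,::-1],None,fx=4,fy=4,interpolation=cv2.INTER_CUBIC)
cv2.imwrite('pics/crop7.png',a)
```

```text
t 41.4 now [630.5 264.1  91.3] [ 1.799e+02 -1.000e-01  8.990e+01] op 0.75
[629.  263.5  28. ] turn [ 0.003 -0.001 -0.001] shift [-0.0034 -0.0083  0.3166]
```

View pics/crop7.png

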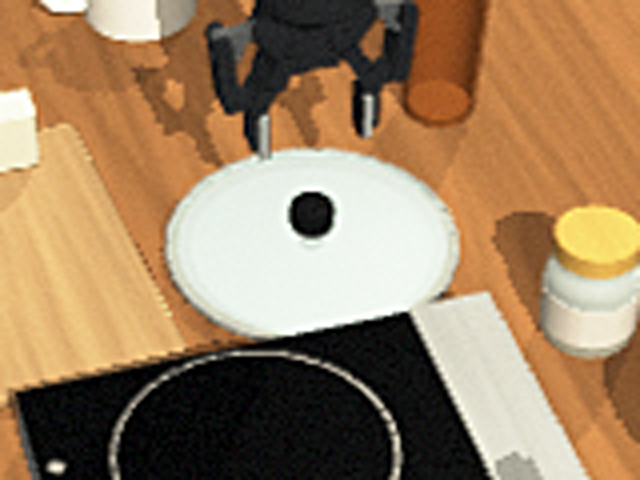

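The fingers straddle the line down to the knob at crop (312,213), so I'll descend.

Call:
step_arm(moves=[[[0, 0, 0], [0, -0.005, 0.1], 0.5], [[0, 0, 0], [0, -0.005, 0.2], 0.5], [[0, 0, 0], [0, -0.005, 0.28], 0.5], [[0, 0, 0], [0, -0.005, 0.315], 0.5], [[0, 0, 0], [0, -0.005, 0.315], 0.5], [[0, 0, 0], [0, -0.005, 0.315], 0.1], [[0, 0, 0], [0, -0.005, 0.315], -0.1], [[0, 0, 0], [0, -0.005, 0.315], -0.2]], squeeze=35)

```text
clock: 42.25
eef_pos: [629.3, 264.9, 27.1]
tcp_rot: [3.14, -0.001, 1.571]
contact_force: [0.9, -0.3, 0.9]
opening: 0.401
grasp_force: 0.5
```

Call:
step_arm(moves=[[[0, 0, 0], [0, 0, 0], -0.35], [[0, 0, 0], [0, 0, 0], -0.6], [[0, 0, 0], [0, 0, 0], -0.7], [[0, 0, 0], [0, 0, 0], -0.7], [[0, 0, 0], [0, 0, 0], -0.7]], squeeze=50)

```text
clock: 42.75
eef_pos: [629.5, 265.0, 27.5]
tcp_rot: [3.139, -0.001, 1.571]
contact_force: [0.7, -0.7, 4.9]
opening: 0.35
grasp_force: 49.1
```

Call:
step_arm(moves=[[[0, 0, 0], [0, 0, -0.05], -0.7], [[0, 0, 0], [0, 0, -0.15], -0.7], [[0, 0, 0], [0, 0, -0.3], -0.7], [[0, 0, 0], [0, 0, -0.5], -0.7], [[0, 0, 0], [0, 0, -0.7], -0.7], [[0, 0, 0], [0, 0, -0.75], -0.7], [[0, 0, 0], [0, 0, -0.75], -0.7], [[0, 0, 0], [0, 0, -0.75], -0.7]], squeeze=60)

```text
clock: 43.55
eef_pos: [627.2, 264.2, 174.5]
tcp_rot: [-3.139, 0.001, 1.571]
contact_force: [-0.2, -0.4, -2.7]
opening: 0.343
grasp_force: 60.0
```

Run:
```python
from go import *
go((540,90,178),90,((521,-80,178),90),((520.8,-158,150),90),((520.8,-158,112),90)); s=telemetry.sense(); print(s['grasp_force'],s['contact_force'],s['opening'])
```

```text
t 43.5 now [627.2 264.2 174.5] [-1.799e+02  1.000e-01  9.000e+01] op 0.34
[540.  90. 178.] turn [-0.003  0.001 -0.   ] shift [-0.871  -0.4362 -0.0157]
[521. -80. 178.] turn [0. 0. 0.] shift [-0.85  -0.095 -0.   ]
[ 520.8 -158.   150. ] turn [0. 0. 0.] shift [-0.39  -0.001  0.14 ]
[ 520.8 -158.   112. ] turn [0. 0. 0.] shift [ 0.   -0.    0.19]
60.041974782943726 [-0.15026549 -0.43981821 -2.74312098] 0.34344052469661707
```

Call:
step_arm(moves=[[[0, 0, 0], [-0.15, -0.08, 0], -0.7], [[0, 0, 0], [-0.35, -0.18, 0], -0.7], [[0, 0, 0], [-0.55, -0.28, 0], -0.7], [[0, 0, 0], [-0.75, -0.38, 0], -0.7], [[0, 0, 0], [-0.87, -0.436, 0], -0.7], [[0, 0, 0], [-0.87, -0.436, 0], -0.7], [[0, 0, 0], [-0.87, -0.436, 0], -0.7]])

```text
clock: 44.25
eef_pos: [540.2, 90.1, 174.5]
tcp_rot: [-3.139, 0.0, 1.569]
contact_force: [0.7, 0.3, -3.7]
opening: 0.35
grasp_force: 60.1
```

Call:
step_arm(moves=[[[0, 0, 0], [-0.15, -0.02, 0], -0.7], [[0, 0, 0], [-0.35, -0.04, 0], -0.7], [[0, 0, 0], [-0.55, -0.06, 0], -0.7], [[0, 0, 0], [-0.75, -0.09, 0], -0.7], [[0, 0, 0], [-0.85, -0.095, 0], -0.7], [[0, 0, 0], [-0.85, -0.095, 0], -0.7], [[0, 0, 0], [-0.85, -0.095, 0], -0.7]])

```text
clock: 44.95
eef_pos: [522.4, -78.8, 175.3]
tcp_rot: [-3.141, -0.001, 1.57]
contact_force: [0.5, 0.8, -2.9]
opening: 0.348
grasp_force: 60.1
```

Call:
step_arm(moves=[[[0, 0, 0], [-0.1, 0, 0], -0.7], [[0, 0, 0], [-0.2, 0, 0], -0.7], [[0, 0, 0], [-0.3, 0, 0], -0.7], [[0, 0, 0], [-0.39, 0, 0.05], -0.7], [[0, 0, 0], [-0.39, 0, 0.1], -0.7], [[0, 0, 0], [-0.39, 0, 0.14], -0.7], [[0, 0, 0], [-0.39, 0, 0.14], -0.7], [[0, 0, 0], [-0.39, 0, 0.14], -0.7]])

```text
clock: 45.75
eef_pos: [522.1, -156.2, 147.8]
tcp_rot: [-3.141, -0.0, 1.572]
contact_force: [0.6, -0.2, -3.2]
opening: 0.351
grasp_force: 60.1
```

Run:
```python
from go import *
go((520.8,-158,112),90); s=telemetry.sense(); print(s['grasp_force'],s['contact_force'],s['opening'])
T=shot('top','t12');S=shot('side','s12')
a=cv2.resize(S[230:410,220:460,::-1],None,fx=3,fy=3,interpolation=cv2.INTER_CUBIC)
cv2.imwrite('pics/crop8.png',a)
```

```text
t 45.8 now [ 522.1 -156.2  147.8] [-180.    -0.    90.1] op 0.35
[ 520.8 -158.   112. ] turn [-0.001 -0.001  0.001] shift [-0.0089 -0.0066  0.179 ]
60.108221769332886 [ 0.64486954 -0.16484247 -3.24293306] 0.3507715874389573
```

View pics/crop8.png

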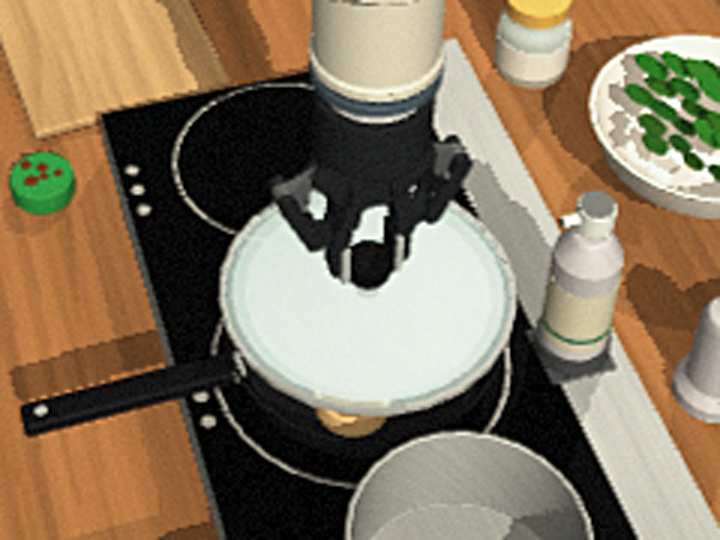

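The lid is level, held by its knob above the skillet. I'll lower it.

Call:
step_arm(moves=[[[0, 0, 0], [-0.007, -0.006, 0.03], -0.7], [[0, 0, 0], [-0.007, -0.006, 0.07], -0.7], [[0, 0, 0], [-0.007, -0.006, 0.11], -0.7], [[0, 0, 0], [-0.007, -0.006, 0.14], -0.7], [[0, 0, 0], [-0.007, -0.006, 0.155], -0.7], [[0, 0, 0], [-0.007, -0.006, 0.16], -0.7], [[0, 0, 0], [-0.007, -0.006, 0.16], -0.7]])

```text
clock: 46.55
eef_pos: [520.9, -158.8, 116.0]
tcp_rot: [-3.141, -0.0, 1.571]
contact_force: [0.2, -0.2, -2.6]
opening: 0.346
grasp_force: 60.1
```

Call:
step_arm(moves=[[[0, 0, 0], [0, 0, 0.006], -0.7], [[0, 0, 0], [0, 0, 0.012], -0.7], [[0, 0, 0], [0, 0, 0.012], -0.7], [[0, 0, 0], [0, 0, 0.012], -0.7]])

```text
clock: 46.95
eef_pos: [521.0, -158.8, 113.8]
tcp_rot: [3.142, 0.0, 1.571]
contact_force: [-0.5, -0.5, -4.1]
opening: 0.349
grasp_force: 60.1
```

Call:
step_arm(moves=[[[0, 0, 0], [0, 0, 0.006], -0.7], [[0, 0, 0], [0, 0, 0.01], -0.7], [[0, 0, 0], [0, 0, 0.01], -0.7], [[0, 0, 0], [0, 0, 0.01], -0.7]])

```text
clock: 47.35
eef_pos: [521.0, -158.8, 111.7]
tcp_rot: [3.142, -0.0, 1.571]
contact_force: [0.9, 0.2, -3.1]
opening: 0.348
grasp_force: 60.1
```

Call:
step_arm(moves=[[[0, 0, 0], [0, 0, 0.004], -0.7], [[0, 0, 0], [0, 0, 0.007], -0.7], [[0, 0, 0], [0, 0, 0.007], -0.7]])

```text
clock: 47.65
eef_pos: [521.0, -158.8, 111.4]
tcp_rot: [3.141, 0.0, 1.571]
contact_force: [-5.4, 1.7, 10.3]
opening: 0.347
grasp_force: 61.6
```

Call:
step_arm(moves=[[[0, 0, 0], [0, 0, -0.003], -0.7], [[0, 0, 0], [0, 0, -0.003], -0.1], [[0, 0, 0], [0, 0, -0.003], 0.2], [[0, 0, 0], [0, 0, -0.003], 0.5], [[0, 0, 0], [0, 0, -0.003], 0.5], [[0, 0, 0], [0, 0, -0.15], 0.5], [[0, 0, 0], [0, 0, -0.4], 0.5], [[0, 0, 0], [0, 0, -0.6], 0.5]])

```text
clock: 48.45
eef_pos: [521.0, -158.8, 232.1]
tcp_rot: [3.141, 0.0, 1.571]
contact_force: [0.6, 0.4, -0.1]
opening: 0.749
grasp_force: 0.0
```

Call:
step_arm(moves=[[[0, 0, 0], [0.3, -0.3, 0], 0.5], [[0, 0, 0], [0.7, -0.4, 0], 0.5], [[0, 0, 0], [0.9, -0.4, 0], 0.5], [[0, 0, 0], [0.9, -0.4, 0], 0.5], [[0, 0, 0], [0.9, -0.4, 0], 0.5], [[0, 0, 0], [0.9, -0.4, 0], 0.5]])

```text
clock: 49.05
eef_pos: [440.9, 22.2, 230.5]
tcp_rot: [3.141, 0.0, 1.574]
contact_force: [0.5, 0.1, -0.2]
opening: 0.751
grasp_force: 0.0
```

Run:
```python
from fit import *
from go import *
s=telemetry.sense(); print(s['eef_pos'],s['contact_force'])
T=shot('top','t13');S=shot('side','s13')
a=cv2.resize(T[140:330,260:530,::-1],None,fx=1.8,fy=1.8,interpolation=cv2.INTER_CUBIC)
b=cv2.resize(S[230:430,220:490,::-1],None,fx=1.8,fy=1.8,interpolation=cv2.INTER_CUBIC)[:258]
b=cv2.resize(S[230:370,220:490,::-1],None,fx=1.8,fy=1.8,interpolation=cv2.INTER_CUBIC)
cv2.imwrite('pics/crop9.png',np.vstack([a,b]))
for c in('top','side'):
  for n,z in(('lid_knob',119),('lid',84)): print(c,n,[px2w(c,d['xy'],z)[:2].round(1) for d in imaging.mark_of(c,n)[:2]])
print(ring(S,'side',np.array([521.,-159]),100,93,tol=8,thr=150),ring(T,'top',np.array([521.,-159]),100,93,tol=8,thr=150))
```

```text
[440.86453055  22.24839857 230.47151977] [ 0.54500256  0.14486854 -0.19161873]
top lid_knob [array([ 516. , -154.4])]
top lid [array([ 526.9, -163.1])]
side lid_knob [array([ 524.3, -167.4]), array([724.3,  27.1])]
side lid [array([ 524.3, -157.8])]
(array([ 522.24107734, -159.65014584]), 1086, np.float64(3.406507037832789)) (array([ 520.6077897 , -157.69091609]), 1044, np.float64(3.289694152708222))
```

View pics/crop9.png

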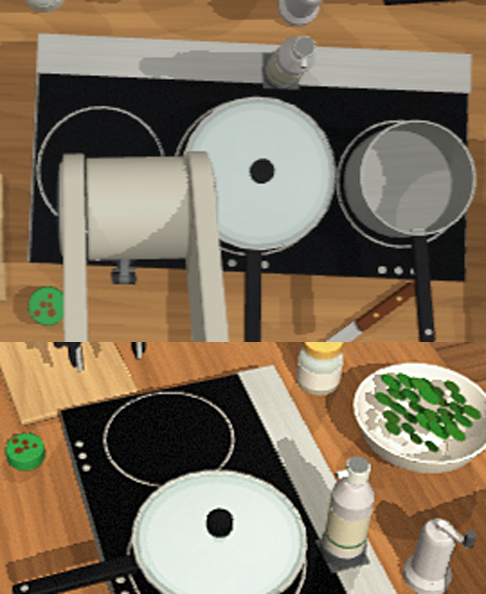

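The lid sits level and centred on the skillet with the robot clear of everything, so I'm handing the job in.

```bash
python3 -c "
from rig import r
print(r.sign_off())"
```

```text
the job is handed in; nothing more can be done
None
```

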